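Ready the feed station: sweep the tray, sort the bottles by weight

ROBOT

A 6-joint arm with a two-finger parallel gripper is mounted at the origin on the work surface. World frame = base frame: x ahead of the robot, y to its left, z up, the work surface at z = 0. Lengths are in m, angles in rad, forces in N, time in s.
With the tool pointing down it reaches from about 0.325 to 0.775 m from the base axis. Payload 5.5 kg.
Tool frame: the origin (TCP) lies at the very end of the fingers, on their centre line; the grasp point (between the pads) lies bot.pinch_z behind it (bot.pinch_z is the distance from the TCP to the grasp point, in m); z points along the fingers, x is the direction in which the jaws open and shut, and the axes are right-handed (so a half turn about z gives the same grasp; the last joint's range is limited). The gripper opens to 85 mm and grips with 20 to 120 N. Pads are 22 mm wide; open, the fingers measure 114 mm over their backs; the gripper's body (76 mm by 85 mm) begins 54 mm behind the grasp point. The pads swing forward as they close: fully open they stand 13 mm farther back than shut.
Start: joints at [1.063, 0.091, 1.231, -0, 1.82, -0.057], TCP at [0.261, 0.54, 0.231] pointing down, gripper open.
Joint ranges: [-2.87, 2.87], [-0.86, 2.18], [0.17, 2.46], [-1.51, 4.65], [0.06, 2.69], [-2.65, 2.65]. Speed limits (rad/s): [2.57, 2.57, 3.01, 3.14, 3.14, 3.14].

INTERFACE

Orientations are given as [roll, pitch, yaw] about the fixed x, y, z axes, in that order (R = Rz(yaw) Ry(pitch) Rx(roll)).
In Python, from rig import bot gives the robot as it stands.
- The arm moves only by the tool play_rows, never from a script. Its argument "deltas" is a list of rows, each an object with "jaw": the closure, from 0 (fully open) to 1 (shut); "linear": the shift along the world's x, y, z in mm, a list of three; "roll": the turn about the world's z in degrees. In form: [{"jaw": jaw, "linear": [x, y, z], "roll": roll}, ...]. A call has 1 to 12 rows; each row is the pose to reach, as a shift and turn from the pose commanded when the call began; what a row does not reach only later rows make up. A row lasts 1/12 s, in which the tool goes at most 41.7 mm and 7.16 degrees, less where a joint would pass 70% of its speed; a pose out of reach is approached as far as the arm can. A call with a gripper value outside its range is refused whole. The fingers move at their own pace and stop on an object; the grip force is fixed at half the most. Time passes only in rows, so rows that repeat a pose let the fingers close. It gives the time, the measured TCP pose, the force and the opening at its end, in the units of the state.
- bot.read_state(): the state, without advancing time (a new reading comes with each control period).
- bot.capture(name): name is "side" or "top"; returns a dict with "pixels" (420x560x3 uint8, blue, green, red), "K" (3x3 intrinsics, pixels), "extrinsics" (4x4, takes a point from camera to world coordinates). Camera axes: x right, y up, looking along -z (the intrinsics and any distortion apply to the point x, -y, -z); pixel columns grow to the right and rows downward; lengths in m; the calibration is good to about 2 mm. A picture is of the moment at which its call begins. There is no depth.
- bot.finish_job(): hands the job in, once; it reports no verdict.
The state is a dict: "time": time; "q": joint angles; "qvel": joint speeds; "joint_torque": joint torques, N m; "ee_pos": TCP position; "eef_rot": TCP orientation; "force": force on the tool from outside, world axes, zero at the start; "torque": the same for the moment, N m; "gripper_width": finger opening in m.
Only numpy, scipy, OpenCV 4.12 (cv2) and the standard library are available. Lean on these libraries where they do the work, as an engineer would, in place of code of your own. Each camera call takes 0.05 s, during which the arm holds its last target.

TASK

Before any bottle goes on the steel feed tray, sweep all the plastic chips off its deck into its trough with the scraper block, without touching the chips with the fingers, and stand the scraper upright back on its rubber mat. Lift each sealed bottle to feel whether it is full or empty, then stand the full ones on the deck of the steel tray and the empty ones in the blue crate, all upright. Leave the beaker and the tip box where they are.

Things in the scene. Friction and masses are not known exactly. Their poses are not given: they have to be found in the camera images.
- feed_tray: Fixed stainless steel feed tray. Origin: centre of the deck seen from above, at bench level (underside); z up. Its flat deck is 28 mm above the bench and spans own x -100..+100 mm and y -85..+85 mm. Rims 6 mm thick rise 12 mm above the deck at own -x, -y and +y; the +x edge is open and drops into an attached dark trough (inside x +100..+170 mm, y -85..+85 mm, floor 4 mm and grey walls 40 mm above the bench). It may stand on the robot's left or right.
- wash_crate: Fixed blue plastic open crate for empty bottles, 190 x 190 mm outside, walls 5 mm thick and 40 mm high, inner floor 5 mm above the bench. Origin: centre of its underside; sides along own x and y. It stands on the side opposite the feed tray.
- mat: Fixed black rubber mat, 70 mm (own x) x 190 mm (own y), 3 mm thick, nearest the robot between the trays. Origin: centre of its underside.
- scraper: Loose scraper block, 0.18 kg, standing upright on the mat at the start. Origin: centre of its underside (working edge), z up. Green blade 26 mm thick (own x), 150 mm wide (own y), 45 mm high; on it, centred, a black grip 26 mm thick (own x), 70 mm wide (own y), from 45 to 90 mm above the underside.
- bottle_a: Sealed squat opaque white bottle with an orange band and a red screw cap; all look alike, and 4 to 6 of the six are there. Round body 68 mm across, 46 mm high, short shoulder above it; cap 38 mm across, from 52 to 88 mm above the underside. A full one weighs 0.38 to 0.52 kg, an empty one 0.085 to 0.115 kg (only lifting tells). Origin: centre of its underside, z up through the cap.
- bottle_b: Sealed squat opaque white bottle with an orange band and a red screw cap; all look alike, and 4 to 6 of the six are there. Round body 68 mm across, 46 mm high, short shoulder above it; cap 38 mm across, from 52 to 88 mm above the underside. A full one weighs 0.38 to 0.52 kg, an empty one 0.085 to 0.115 kg (only lifting tells). Origin: centre of its underside, z up through the cap.
- bottle_c: Sealed squat opaque white bottle with an orange band and a red screw cap; all look alike, and 4 to 6 of the six are there. Round body 68 mm across, 46 mm high, short shoulder above it; cap 38 mm across, from 52 to 88 mm above the underside. A full one weighs 0.38 to 0.52 kg, an empty one 0.085 to 0.115 kg (only lifting tells). Origin: centre of its underside, z up through the cap.
- bottle_d: Sealed squat opaque white bottle with an orange band and a red screw cap; all look alike, and 4 to 6 of the six are there. Round body 68 mm across, 46 mm high, short shoulder above it; cap 38 mm across, from 52 to 88 mm above the underside. A full one weighs 0.38 to 0.52 kg, an empty one 0.085 to 0.115 kg (only lifting tells). Origin: centre of its underside, z up through the cap.
- bottle_e: Sealed squat opaque white bottle with an orange band and a red screw cap; all look alike, and 4 to 6 of the six are there. Round body 68 mm across, 46 mm high, short shoulder above it; cap 38 mm across, from 52 to 88 mm above the underside. A full one weighs 0.38 to 0.52 kg, an empty one 0.085 to 0.115 kg (only lifting tells). Origin: centre of its underside, z up through the cap.
- bottle_f: Sealed squat opaque white bottle with an orange band and a red screw cap; all look alike, and 4 to 6 of the six are there. Round body 68 mm across, 46 mm high, short shoulder above it; cap 38 mm across, from 52 to 88 mm above the underside. A full one weighs 0.38 to 0.52 kg, an empty one 0.085 to 0.115 kg (only lifting tells). Origin: centre of its underside, z up through the cap.
- chip_1: Loose rigid plastic chip, 28 x 20 x 9 mm, 12 g, red or yellow, lying on the deck of the feed tray at the start; 3 to 5 of the five are there. Origin: its centre.
- chip_2: Loose rigid plastic chip, 28 x 20 x 9 mm, 12 g, red or yellow, lying on the deck of the feed tray at the start; 3 to 5 of the five are there. Origin: its centre.
- chip_3: Loose rigid plastic chip, 28 x 20 x 9 mm, 12 g, red or yellow, lying on the deck of the feed tray at the start; 3 to 5 of the five are there. Origin: its centre.
- chip_4: Loose rigid plastic chip, 28 x 20 x 9 mm, 12 g, red or yellow, lying on the deck of the feed tray at the start; 3 to 5 of the five are there. Origin: its centre.
- chip_5: Loose rigid plastic chip, 28 x 20 x 9 mm, 12 g, red or yellow, lying on the deck of the feed tray at the start; 3 to 5 of the five are there. Origin: its centre.
- beaker: Bystander: loose glass beaker, 80 mm across, 100 mm high. Origin: centre of its underside.
- tip_box: Bystander: loose grey box with a blue lid, 80 (own x) x 116 (own y) x 60 mm. Origin: centre of its underside.

How it is judged:
By the outcome, as a careful person would: the job done as asked, in the order asked, and still so for the second after the job is handed in, with the robot touching nothing.
Of bottle_a, bottle_b, bottle_c, bottle_d, bottle_e, bottle_f only 4 to 6 are there at a start; the rules pass over those that are not, and their reading is None.
Of chip_1, chip_2, chip_3, chip_4, chip_5 only 3 to 5 are there at a start; the rules pass over those that are not, and their reading is None.
At some moment in a run one of bottle_a, bottle_b, bottle_c, bottle_d, bottle_e, bottle_f may be knocked a few centimetres aside while the robot is not near it.
It also fails if it takes over 210 s, if anything falls off the work surface, if the arm or the gripper's body presses on something with over 40 N, if the wrist force passes 120 N, or if a joint passes its speed limit or range.

## Working session

There is one attempt and no reset: what is moved stays moved. The work goes in short steps, Python scripts to look and compute and a tool call to move; the robot and the scene stay as the last step left them, time stands still between calls to the robot, and variables do not carry over. Pictures are saved under pics/ and viewed, and the job is handed in when it is done.

Besides the shell and the picture viewer there is one more tool, called after ">>>" by a JSON object that holds its "op" and its "data", one argument or row to a line. play_rows: Moves the arm, as the interface text tells. Its arguments: {"type":"object","properties":{"deltas":{"type":"array"}},"required":["deltas"]}

```bash
ls; mkdir -p pics; python3 - <<'E'
from rig import bot
import cv2,numpy as np
print(bot.read_state()); print(bot.pinch_z)
for n in("side","top"):
    c=bot.capture(n); cv2.imwrite(f"pics/{n}0.png",c["pixels"]); print(n,c["K"],c["extrinsics"],[k for k in c])
E
```

```text
pics
{'time': 0.0, 'q': array([ 1.06327745e+00,  9.18589794e-02,  1.23191238e+00, -1.85056680e-05,
        1.81979595e+00, -5.66853391e-02]), 'qvel': array([-1.56094379e-04,  1.44652776e-03, -1.19836199e-04,  6.23618367e-04,
       -3.21666316e-04,  8.16060213e-05]), 'joint_torque': array([-5.00837705e-04, -4.58744502e+01, -4.18019986e+01, -1.71348433e-04,
        1.20416743e-02,  1.37381784e-05]), 'ee_pos': array([0.26128773, 0.53979733, 0.23013584]), 'eef_rot': array([-3.14149869e+00,  1.97250268e-03,  1.11995834e+00]), 'force': array([-0.23566019, -0.54373286,  0.13693656]), 'torque': array([-0.01169164, -0.03194507,  0.00074416]), 'gripper_width': 0.08525711682223938}
0.0187
side [[429.51506335   0.         274.02382098]
 [  0.         429.51506335 207.57529093]
 [  0.           0.           1.        ]] [[-0.96528867  0.17978467 -0.18946041  0.40581086]
 [-0.26051153 -0.61066287  0.74781322  0.68815687]
 [ 0.01874892  0.77121225  0.63630193  0.63931327]
 [ 0.          0.          0.          1.        ]] ['pixels', 'K', 'extrinsics']
top [[469.2148293    0.         268.41269388]
 [  0.         469.2148293  212.90006169]
 [  0.           0.           1.        ]] [[ 0.01208291  0.98883677 -0.14851214  0.42572837]
 [-0.99992459  0.01162294 -0.00396468  0.00573437]
 [-0.00219428  0.14854884  0.98890264  1.12812996]
 [ 0.          0.          0.          1.        ]] ['pixels', 'K', 'extrinsics']
```

View pics/top0.png

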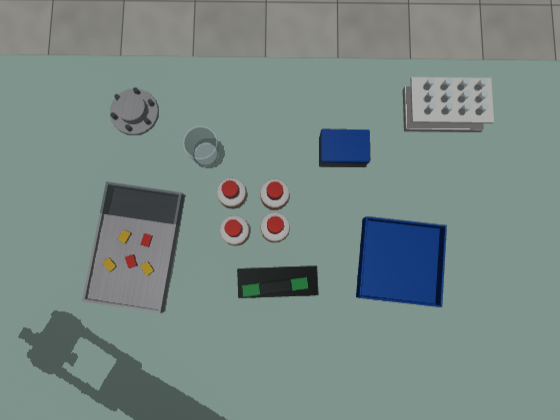

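View pics/side0.png

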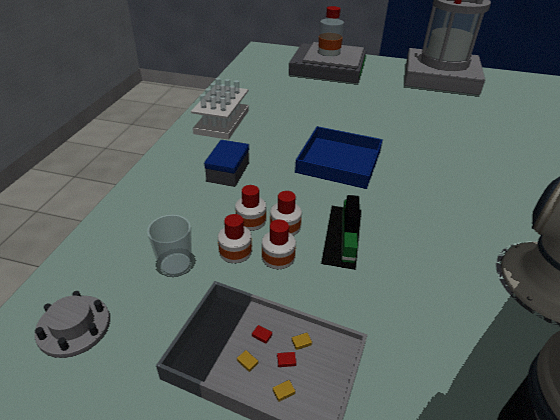

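The views agree: the tray (5 chips) is on the robot's left, its trough pointing away. The crate is on the right, with four bottles near (230–275, 190–230) and the scraper on the mat near (275, 287) in the top view. Next I'll measure positions.

```bash
cat > h.py <<'E'
import cv2,numpy as np
from rig import bot
def cam(n): 
    c=bot.capture(n); return c
def ray(c,u,v):
    K=c["K"];E=c["extrinsics"]
    d=np.array([(u-K[0,2])/K[0,0],-(v-K[1,2])/K[1,1],-1.0])
    return E[:3,3],E[:3,:3]@d
def pt(c,u,v,z):
    o,d=ray(c,u,v); return o+d*(z-o[2])/d[2]
def proj(c,P):
    K=c["K"];E=c["extrinsics"]
    p=E[:3,:3].T@(np.asarray(P,float)-E[:3,3]); p=np.array([p[0],-p[1],-p[2]])
    return (K@p)[:2]/p[2]
def tri(ca,ua,cb,ub):
    o1,d1=ray(ca,*ua);o2,d2=ray(cb,*ub)
    A=np.stack([d1,-d2],1);t=np.linalg.lstsq(A,o2-o1,rcond=None)[0]
    p=o1+t[0]*d1;q=o2+t[1]*d2
    return (p+q)/2,np.linalg.norm(p-q)
def hsv(c): return cv2.cvtColor(c["pixels"],cv2.COLOR_BGR2HSV)
def blobs(m,amin=15):
    n,l,s,ce=cv2.connectedComponentsWithStats(m.astype(np.uint8))
    out=[]
    for i in range(1,n):
        if s[i,4]>=amin:
            pts=np.argwhere(l==i)[:,::-1].astype(np.float32)
            out.append((s[i,4],ce[i],cv2.minAreaRect(pts)))
    return out
def red(h): return ((h[...,0]<8)|(h[...,0]>172))&(h[...,1]>150)&(h[...,2]>70)
def yel(h): return (h[...,0]>15)&(h[...,0]<32)&(h[...,1]>150)&(h[...,2]>80)
def grn(h): return (h[...,0]>45)&(h[...,0]<80)&(h[...,1]>150)&(h[...,2]>40)
def blu(h): return (h[...,0]>105)&(h[...,0]<130)&(h[...,1]>150)
E
python3 - <<'E'
from h import *
t=cam("top");h=hsv(t)
for nm,f,z in(("red",red,0.03),("yel",yel,0.035),("grn",grn,0.048),("blu",blu,0.04)):
    for a,ce,r in blobs(f(h)):
        zz=z
        if nm=="red": zz=0.037 if a<140 else 0.091
        print(nm,a,ce.round(1),[np.round(x,1) for x in r],zz if 0 else "",pt(t,*ce,zz).round(4))
im=t["pixels"]
cv2.imwrite("pics/tray.png",cv2.resize(im[175:320,75:195],None,fx=5,fy=4.0,interpolation=cv2.INTER_CUBIC))
cv2.imwrite("pics/mat.png",cv2.resize(im[260:303,230:325],None,fx=8,fy=8,interpolation=cv2.INTER_CUBIC))
E
```

```text
red 197 [229.5 188.4] [array([229.7, 188.4]), array([14.8, 15.2]), np.float64(63.4)]  [0.6363 0.0984 0.091 ]
red 195 [274.2 189.7] [array([274.5, 189.5]), array([15., 15.]), np.float64(0.0)]  [ 0.6344 -0.0025  0.091 ]
red 207 [274.6 224.4] [array([274.5, 224.5]), array([15., 15.]), np.float64(90.0)]  [ 0.5557 -0.0043  0.091 ]
red 203 [232.5 227.6] [array([232.5, 227.5]), array([15., 15.]), np.float64(90.0)]  [0.5475 0.0894 0.091 ]
red 88 [145.7 239.8] [array([145.8, 239.8]), array([ 7.6, 11.1]), np.float64(18.4)]  [0.5228 0.2955 0.037 ]
red 89 [130.5 261.1] [array([130.6, 261.2]), array([10.8,  7.9]), np.float64(71.6)]  [0.473  0.3283 0.037 ]
yel 90 [123.8 235.9] [array([123.8, 236. ]), array([ 7.9, 11.1]), np.float64(31.0)]  [0.5314 0.3479 0.035 ]
yel 98 [108.9 264.1] [array([109., 264.]), array([11.3,  8.5]), np.float64(45.0)]  [0.4654 0.3787 0.035 ]
yel 93 [146.7 267.9] [array([146.7, 267.8]), array([11.1,  8. ]), np.float64(56.3)]  [0.4578 0.2905 0.035 ]
grn 181 [299.2 283.4] [array([299.2, 283.5]), array([11.7, 15.9]), np.float64(82.9)]  [ 0.4265 -0.0619  0.048 ]
grn 162 [250.7 289.9] [array([250.5, 289.8]), array([ 9.9, 16.4]), np.float64(81.9)]  [0.4107 0.0482 0.048 ]
blu 1605 [345.  145.9] [array([345., 146.]), array([48., 32.]), np.float64(0.0)]  [ 0.7535 -0.1715  0.04  ]
blu 6908 [401.4 261.3] [array([401.8, 261.2]), array([87.8, 81.3]), np.float64(6.3)]  [ 0.4797 -0.2982  0.04  ]
```

View pics/tray.png

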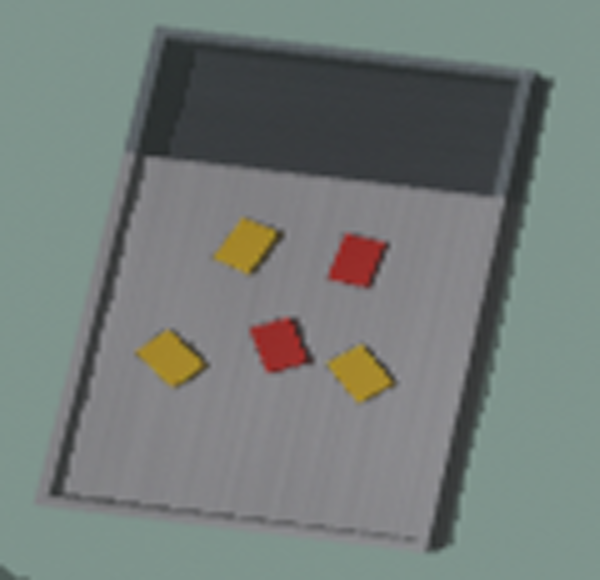

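View pics/mat.png

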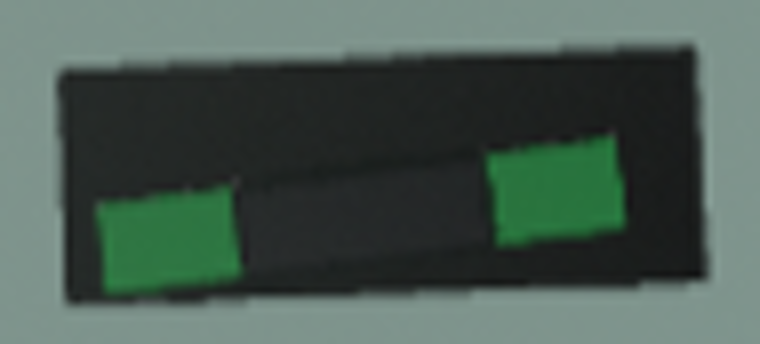

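```bash
python3 - <<'E'
from h import *
t=cam("top")
g=lambda x,y:(x/5+75,y/4+175)
C={k:pt(t,*g(*v),0.040)[:2] for k,v in dict(nl=(38,502),nr=(430,548),fl=(158,28),fr=(540,75)).items()}
D={k:pt(t,*g(*v),0.028)[:2] for k,v in dict(el=(148,157),er=(505,195)).items()}
print(C,D)
for a,b in(("nl","nr"),("fl","fr"),("nl","fl"),("nr","fr")):
    d=C[b]-C[a];print(a,b,np.linalg.norm(d).round(4),np.degrees(np.arctan2(d[1],d[0])).round(2))
d=D["er"]-D["el"];print(np.linalg.norm(d),np.degrees(np.arctan2(d[1],d[0])))
m=lambda x,y:(x/8+230,y/8+260)
a=pt(t,*m(101,248),.048)[:2];b=pt(t,*m(619,182),.048)[:2]
print(a,b,np.linalg.norm(a-b),(a+b)/2,np.degrees(np.arctan2(*(a-b)[::-1]))-90)
for p in((60,70),(695,45),(708,280),(67,303)): print("mat",pt(t,*m(*p),.003)[:2])
E
```

```text
{'nl': array([0.38193244, 0.43184418]), 'nr': array([0.35839884, 0.25159163]), 'fl': array([0.65869404, 0.3945158 ]), 'fr': array([0.63248008, 0.21225186])} {'el': array([0.58314065, 0.39860147]), 'er': array([0.56244465, 0.22825779])}
nl nr 0.1818 -97.44
fl fr 0.1841 -98.18
nl fl 0.2793 -7.68
nr fr 0.2769 -8.17
0.17159630732425632 -96.92723174532784
[0.40788587 0.06646542] [ 0.42819766 -0.08056992] 0.14843166537752878 [ 0.41804176 -0.00705225] 7.8651884609193985
mat [0.45928455 0.08226568]
mat [ 0.46895854 -0.10681808]
mat [ 0.39999464 -0.11043084]
mat [0.39101064 0.07870573]
```

Tray origin is about (0.474, 0.327), yaw −7.75°; the measured 0.182 m outer width and 0.172 m deck edge match the given sizes. The scraper is at (0.418, −0.007), yaw 7.9°, with a measured width of 148 mm. All the chips lie within own x −30..+70 mm, so there is room behind them for the blade. Now I'll move over the scraper.

>>> {"op": "play_rows", "data": {
  "deltas": [
    {"jaw": 0,"linear": [40,-140,0],"roll": -7},
    {"jaw": 0,"linear": [157,-547,0],"roll": -56.3},
    {"jaw": 0,"linear": [157,-547,0],"roll": -56.3},
    {"jaw": 0,"linear": [157,-547,0],"roll": -56.3},
    {"jaw": 0,"linear": [157,-547,0],"roll": -56.3},
    {"jaw": 0,"linear": [157,-547,0],"roll": -56.3},
    {"jaw": 0,"linear": [157,-547,0],"roll": -56.3},
    {"jaw": 0,"linear": [157,-547,0],"roll": -56.3},
    {"jaw": 0,"linear": [157,-547,0],"roll": -56.3},
    {"jaw": 0,"linear": [157,-547,0],"roll": -56.3},
    {"jaw": 0,"linear": [157,-547,0],"roll": -56.3},
    {"jaw": 0,"linear": [157,-547,0],"roll": -56.3}
  ]
}}

```text
time: 1.2
ee_pos: [0.3993, 0.0575, 0.2314]
eef_rot: [3.142, -0.001, 0.138]
force: [1.1, -0.4, 1.0]
gripper_width: 0.0853
```

>>> {"op": "play_rows", "data": {
  "deltas": [
    {"jaw": 0,"linear": [0,0,0],"roll": 0},
    {"jaw": 0,"linear": [0,0,0],"roll": 0},
    {"jaw": 0,"linear": [0,0,0],"roll": 0}
  ]
}}

```text
time: 1.45
ee_pos: [0.3992, 0.0595, 0.2312]
eef_rot: [-3.141, 0.0, 0.136]
force: [-0.7, 0.2, 0.2]
gripper_width: 0.0854
```

>>> {"op": "play_rows", "data": {
  "deltas": [
    {"jaw": 0,"linear": [19,-66.5,0],"roll": 0},
    {"jaw": 0,"linear": [19,-66.5,0],"roll": 0},
    {"jaw": 0,"linear": [19,-66.5,-60],"roll": 0},
    {"jaw": 0,"linear": [19,-66.5,-100],"roll": 0},
    {"jaw": 0,"linear": [19,-66.5,-100],"roll": 0},
    {"jaw": 0,"linear": [19,-66.5,-100],"roll": 0}
  ]
}}

```text
time: 1.95
ee_pos: [0.4157, -0.005, 0.1258]
eef_rot: [-3.139, 0.009, 0.141]
force: [-0.7, 1.2, 0.8]
gripper_width: 0.0853
```

```bash
python3 - <<'E'
from h import *
t=cam("top");cv2.imwrite("pics/t1.png",cv2.resize(t["pixels"][150:330,180:340],None,fx=4,fy=3.3))
s=cam("side");cv2.imwrite("pics/s1.png",s["pixels"])
E
```

```text
(no output)
```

View pics/s1.png

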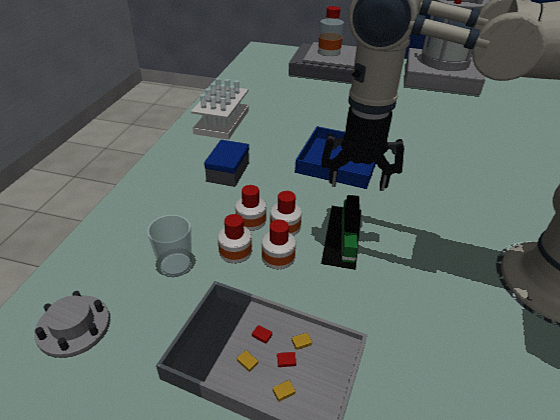

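The side view shows the gripper over the scraper grip with the fingers straddling it, at about (365, 165). I'll descend and grip.

>>> {"op": "play_rows", "data": {
  "deltas": [
    {"jaw": 0,"linear": [0,0,-35],"roll": 0},
    {"jaw": 0,"linear": [0,0,-60],"roll": 0},
    {"jaw": 0,"linear": [0,0,-75],"roll": 0},
    {"jaw": 0,"linear": [0,0,-75],"roll": 0},
    {"jaw": 0.3,"linear": [0,0,-75],"roll": 0},
    {"jaw": 0.6,"linear": [0,0,-75],"roll": 0},
    {"jaw": 1,"linear": [0,0,-75],"roll": 0},
    {"jaw": 1,"linear": [0,0,-75],"roll": 0},
    {"jaw": 1,"linear": [0,0,-75],"roll": 0},
    {"jaw": 1,"linear": [0,0,-75],"roll": 0},
    {"jaw": 1,"linear": [0,0,-75],"roll": 0},
    {"jaw": 1,"linear": [0,0,-75],"roll": 0}
  ]
}}

```text
time: 3.05
ee_pos: [0.4191, -0.0071, 0.0577]
eef_rot: [3.141, -0.002, 0.137]
force: [-1.0, 0.2, 6.1]
gripper_width: 0.025
```

>>> {"op": "play_rows", "data": {
  "deltas": [
    {"jaw": 1,"linear": [0,0,10],"roll": 0},
    {"jaw": 1,"linear": [0,0,35],"roll": 0},
    {"jaw": 1,"linear": [0,0,70],"roll": 0},
    {"jaw": 1,"linear": [0,0,100],"roll": 0},
    {"jaw": 1,"linear": [0,0,100],"roll": 0},
    {"jaw": 1,"linear": [0,0,100],"roll": 0}
  ]
}}

```text
time: 3.55
ee_pos: [0.4192, -0.0072, 0.1585]
eef_rot: [3.141, -0.004, 0.137]
force: [0.0, 0.4, -3.1]
gripper_width: 0.0256
```

```bash
python3 - <<'E'
from h import *
s=cam("side");cv2.imwrite("pics/s2.png",s["pixels"])
r=bot.read_state();print(r["ee_pos"],r["force"],r["torque"],r["gripper_width"])
E
```

```text
[ 0.41840014 -0.00707178  0.15649893] [ 0.33097589 -0.12120353 -2.9686596 ] [-0.00045096  0.05662075 -0.00973776] 0.025210400402968576
```

View pics/s2.png

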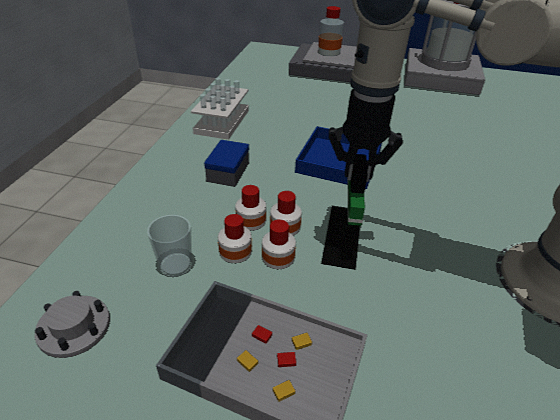

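>>> {"op": "play_rows", "data": {
  "deltas": [
    {"jaw": 1,"linear": [-4,20,0],"roll": -2},
    {"jaw": 1,"linear": [-13.5,343.5,0],"roll": -15.5},
    {"jaw": 1,"linear": [-13.5,343.5,0],"roll": -15.5},
    {"jaw": 1,"linear": [-13.5,343.5,0],"roll": -15.5},
    {"jaw": 1,"linear": [-13.5,343.5,0],"roll": -15.5},
    {"jaw": 1,"linear": [-13.5,343.5,0],"roll": -15.5},
    {"jaw": 1,"linear": [-13.5,343.5,0],"roll": -15.5},
    {"jaw": 1,"linear": [-13.5,343.5,0],"roll": -15.5},
    {"jaw": 1,"linear": [-13.5,343.5,0],"roll": -15.5},
    {"jaw": 1,"linear": [-13.5,343.5,0],"roll": -15.5},
    {"jaw": 1,"linear": [-13.5,343.5,0],"roll": -15.5},
    {"jaw": 1,"linear": [-13.5,343.5,0],"roll": -15.5}
  ]
}}

```text
time: 4.6
ee_pos: [0.4041, 0.3358, 0.1542]
eef_rot: [3.138, 0.003, -0.132]
force: [-0.6, -0.2, -1.5]
gripper_width: 0.025
```

```bash
python3 - <<'E'
from h import *
t=cam("top");cv2.imwrite("pics/t3.png",cv2.resize(t["pixels"][175:325,70:220],None,fx=4,fy=4))
s=cam("side");cv2.imwrite("pics/s3.png",s["pixels"])
r=bot.read_state();print(r["ee_pos"],r["eef_rot"],r["force"],r["torque"],r["gripper_width"])
E
```

```text
[0.40480894 0.33498821 0.15536153] [ 3.13985167e+00  9.83992787e-04 -1.34502817e-01] [ 0.64629596  0.25333442 -1.14452214] [-0.00274475  0.04651104 -0.04777397] 0.025388350861866624
```

View pics/t3.png

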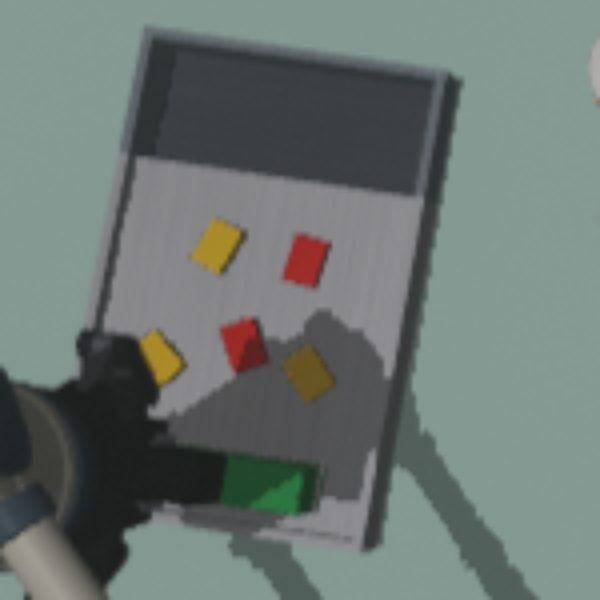

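View pics/s3.png

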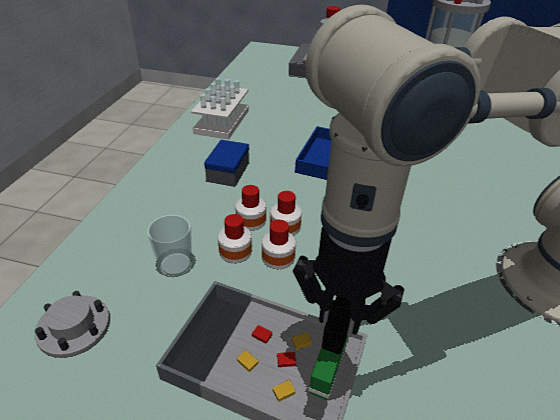

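The blade hangs parallel to the tray's near rim and behind the chips. I'll check its right end in the top view, about (149, 297), against the expected position.

```bash
python3 - <<'E'
from h import *
t=cam("top")
for u,v in((149.3,290.3),(146.5,303.5)):
    p=pt(t,u,v,0.147)[:2]-[.474,.327]; c,s=np.cos(np.radians(-7.75)),np.sin(np.radians(-7.75))
    print(p@[c,s],p@[-s,c])
E
```

```text
-0.054893546429803645 -0.08154287383992734
-0.08208116598597817 -0.0807764943074108
```

>>> {"op": "play_rows", "data": {
  "deltas": [
    {"jaw": 1,"linear": [0.4,3,-30],"roll": 0},
    {"jaw": 1,"linear": [0.4,3,-56],"roll": 0},
    {"jaw": 1,"linear": [0.4,3,-56],"roll": 0},
    {"jaw": 1,"linear": [0.4,3,-56],"roll": 0}
  ]
}}

```text
time: 5.08
ee_pos: [0.4047, 0.3377, 0.0991]
eef_rot: [3.139, 0.002, -0.135]
force: [-0.4, -0.0, -0.9]
gripper_width: 0.0253
```

```bash
python3 - <<'E'
from h import *
t=cam("top");cv2.imwrite("pics/t4.png",cv2.resize(t["pixels"][215:325,70:180],None,fx=5,fy=5,interpolation=cv2.INTER_CUBIC))
s=cam("side");cv2.imwrite("pics/s4.png",cv2.resize(s["pixels"][280:420,150:380],None,fx=3.4,fy=3.4,interpolation=cv2.INTER_CUBIC))
r=bot.read_state();print(r["ee_pos"],r["eef_rot"],r["force"],r["torque"],r["gripper_width"])
E
```

```text
[0.40611001 0.33919984 0.10226354] [-3.13999847e+00 -1.81757801e-03 -1.34315744e-01] [ 0.04526765 -0.62591276 -1.0681111 ] [ 0.00175748 -0.0186093   0.01508246] 0.025386999122405038
```

View pics/t4.png

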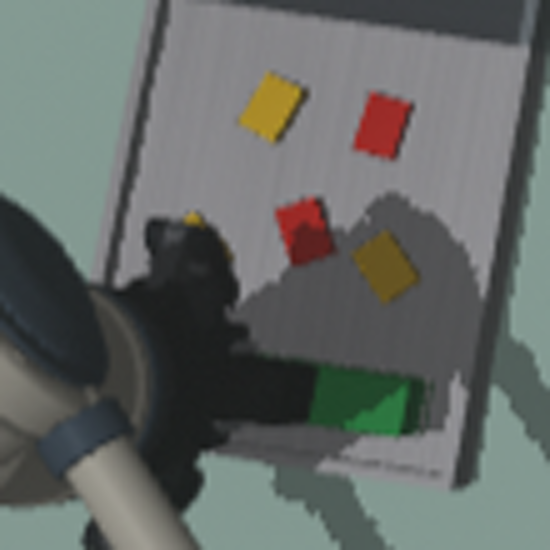

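View pics/s4.png

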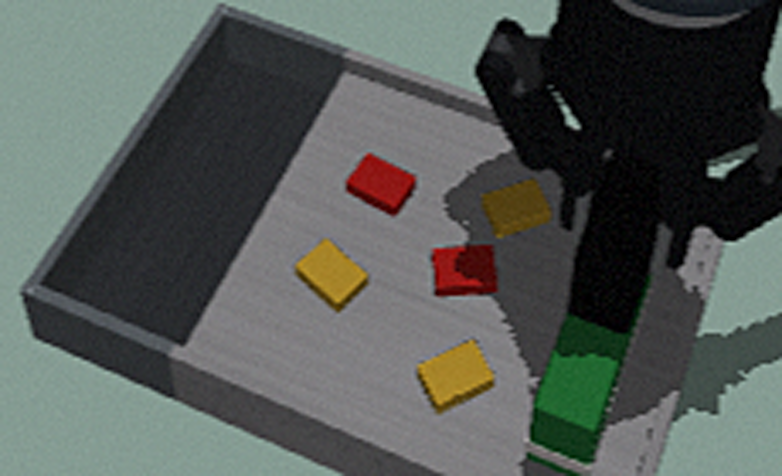

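>>> {"op": "play_rows", "data": {
  "deltas": [
    {"jaw": 1,"linear": [0,0,-10],"roll": 0},
    {"jaw": 1,"linear": [0,0,-14],"roll": 0},
    {"jaw": 1,"linear": [0,0,-15],"roll": 0},
    {"jaw": 1,"linear": [0,0,-15],"roll": 0},
    {"jaw": 1,"linear": [0,0,-15],"roll": 0}
  ]
}}

```text
time: 5.6
ee_pos: [0.4053, 0.3395, 0.0854]
eef_rot: [3.142, -0.0, -0.133]
force: [-0.0, 1.0, -1.8]
gripper_width: 0.0254
```

>>> {"op": "play_rows", "data": {
  "deltas": [
    {"jaw": 1,"linear": [0,0,-1],"roll": 0},
    {"jaw": 1,"linear": [0,0,-1],"roll": 0},
    {"jaw": 1,"linear": [0,0,-1],"roll": 0}
  ]
}}

```text
time: 5.85
ee_pos: [0.4053, 0.3395, 0.0844]
eef_rot: [-3.141, -0.0, -0.133]
force: [-0.2, 0.7, -1.0]
gripper_width: 0.0254
```

>>> {"op": "play_rows", "data": {
  "deltas": [
    {"jaw": 1,"linear": [0,0,-1],"roll": 0},
    {"jaw": 1,"linear": [0,0,-1],"roll": 0},
    {"jaw": 1,"linear": [0,0,-1],"roll": 0}
  ]
}}

```text
time: 6.1
ee_pos: [0.4052, 0.3394, 0.0832]
eef_rot: [3.141, 0.0, -0.133]
force: [0.9, -0.4, -2.0]
gripper_width: 0.025
```

>>> {"op": "play_rows", "data": {
  "deltas": [
    {"jaw": 1,"linear": [0,0,-1],"roll": 0},
    {"jaw": 1,"linear": [0,0,-1],"roll": 0},
    {"jaw": 1,"linear": [0,0,-1],"roll": 0}
  ]
}}

```text
time: 6.35
ee_pos: [0.4054, 0.3396, 0.0827]
eef_rot: [-3.141, -0.0, -0.133]
force: [-0.8, -0.2, 1.1]
gripper_width: 0.0257
```

>>> {"op": "play_rows", "data": {
  "deltas": [
    {"jaw": 1,"linear": [0,0,-1],"roll": 0},
    {"jaw": 1,"linear": [0,0,-1],"roll": 0},
    {"jaw": 1,"linear": [0,0,-1],"roll": 0}
  ]
}}

```text
time: 6.6
ee_pos: [0.4054, 0.3396, 0.0827]
eef_rot: [-3.141, -0.001, -0.133]
force: [-2.7, -1.5, 6.6]
gripper_width: 0.0252
```

>>> {"op": "play_rows", "data": {
  "deltas": [
    {"jaw": 1,"linear": [4,-0.5,1.2],"roll": 0},
    {"jaw": 1,"linear": [12,-1.6,1.2],"roll": 0},
    {"jaw": 1,"linear": [20,-2.7,1.2],"roll": 0},
    {"jaw": 1,"linear": [28,-3.8,1.2],"roll": 0},
    {"jaw": 1,"linear": [36,-4.9,1.2],"roll": 0},
    {"jaw": 1,"linear": [44,-6.0,1.2],"roll": 0},
    {"jaw": 1,"linear": [52,-7.1,1.2],"roll": 0},
    {"jaw": 1,"linear": [60,-8.2,1.2],"roll": 0},
    {"jaw": 1,"linear": [68,-9.3,1.2],"roll": 0},
    {"jaw": 1,"linear": [76,-10.3,1.2],"roll": 0},
    {"jaw": 1,"linear": [84,-11.4,1.2],"roll": 0},
    {"jaw": 1,"linear": [92,-12.5,1.2],"roll": 0}
  ]
}}

```text
time: 7.6
ee_pos: [0.498, 0.327, 0.0828]
eef_rot: [-3.141, 0.0, -0.133]
force: [-4.0, 0.1, 5.9]
gripper_width: 0.0254
```

```bash
python3 - <<'E'
from h import *
t=cam("top");cv2.imwrite("pics/t5.png",cv2.resize(t["pixels"][175:325,70:220],None,fx=4,fy=4,interpolation=cv2.INTER_CUBIC))
s=cam("side");cv2.imwrite("pics/s5.png",cv2.resize(s["pixels"][260:420,130:380],None,fx=3.2,fy=3.2,interpolation=cv2.INTER_CUBIC))
r=bot.read_state();print(r["ee_pos"],r["eef_rot"],r["force"],r["torque"],r["gripper_width"])
E
```

```text
[0.49928228 0.32660974 0.08269783] [-3.14116293e+00 -2.11709172e-03 -1.34197177e-01] [2.02389219 0.99483532 3.03916187] [-0.01435007 -0.40171713  0.06718432] 0.025153670758738516
```

View pics/t5.png

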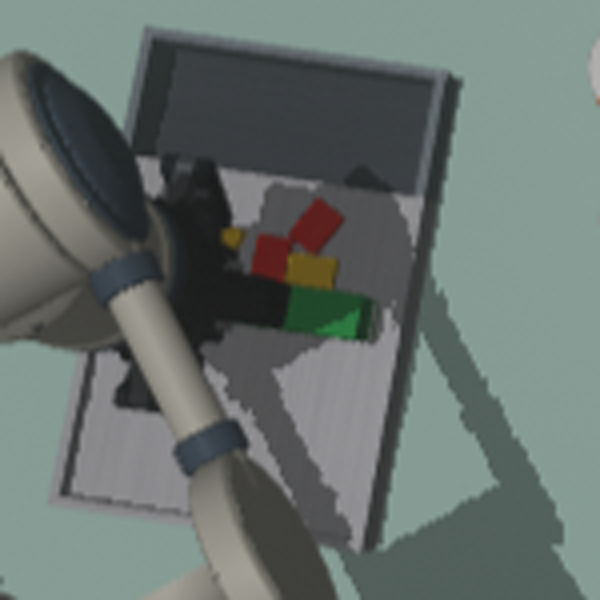

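View pics/s5.png

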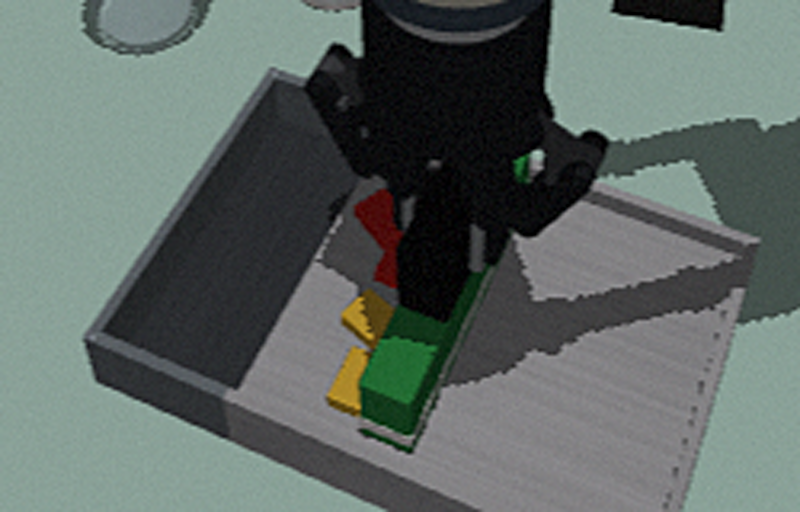

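The blade carries all the chips ahead of it and none are visible behind. I'll continue into the trough.

>>> {"op": "play_rows", "data": {
  "deltas": [
    {"jaw": 1,"linear": [8,-1,0],"roll": 0},
    {"jaw": 1,"linear": [16,-2.2,0],"roll": 0},
    {"jaw": 1,"linear": [24,-3.3,0],"roll": 0},
    {"jaw": 1,"linear": [32,-4.3,0],"roll": 0},
    {"jaw": 1,"linear": [40,-5.4,0],"roll": 0},
    {"jaw": 1,"linear": [48,-6.5,0],"roll": 0},
    {"jaw": 1,"linear": [56,-7.6,0],"roll": 0},
    {"jaw": 1,"linear": [64,-8.7,0.5],"roll": 0},
    {"jaw": 1,"linear": [72,-9.8,0.5],"roll": 0},
    {"jaw": 1,"linear": [80,-10.9,0.5],"roll": 0},
    {"jaw": 1,"linear": [88,-11.9,0.5],"roll": 0},
    {"jaw": 1,"linear": [93,-12.6,0.5],"roll": 0}
  ]
}}

```text
time: 8.7
ee_pos: [0.5935, 0.3141, 0.0873]
eef_rot: [-3.139, -0.007, -0.134]
force: [-0.6, -1.4, 13.4]
gripper_width: 0.0255
```

```bash
python3 - <<'E'
from h import *
t=cam("top");cv2.imwrite("pics/t6.png",cv2.resize(t["pixels"][175:325,70:220],None,fx=4,fy=4,interpolation=cv2.INTER_CUBIC))
s=cam("side");cv2.imwrite("pics/s6.png",cv2.resize(s["pixels"][260:420,130:380],None,fx=3.2,fy=3.2,interpolation=cv2.INTER_CUBIC))
r=bot.read_state();print(r["ee_pos"],r["eef_rot"],r["force"],r["torque"],r["gripper_width"])
E
```

```text
[0.59418266 0.3139333  0.08719562] [-3.13873635 -0.00883211 -0.13469127] [ 1.18562095 -1.22514309 14.06892339] [-0.3071062  -0.33418051 -0.06328431] 0.025482114809240813
```

View pics/t6.png

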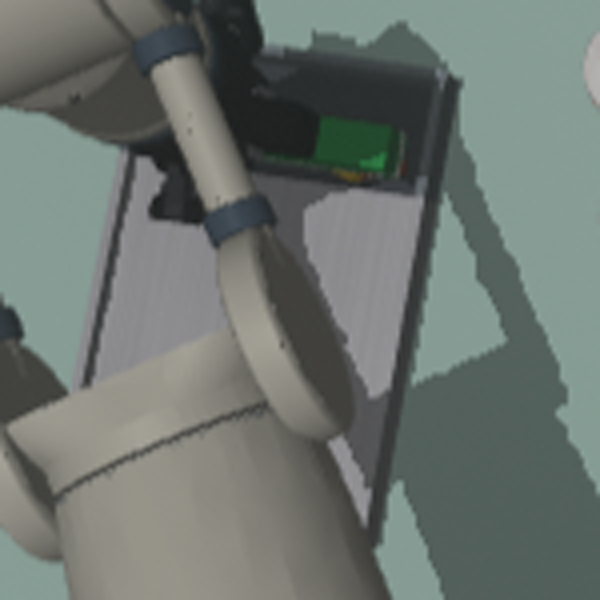

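View pics/s6.png

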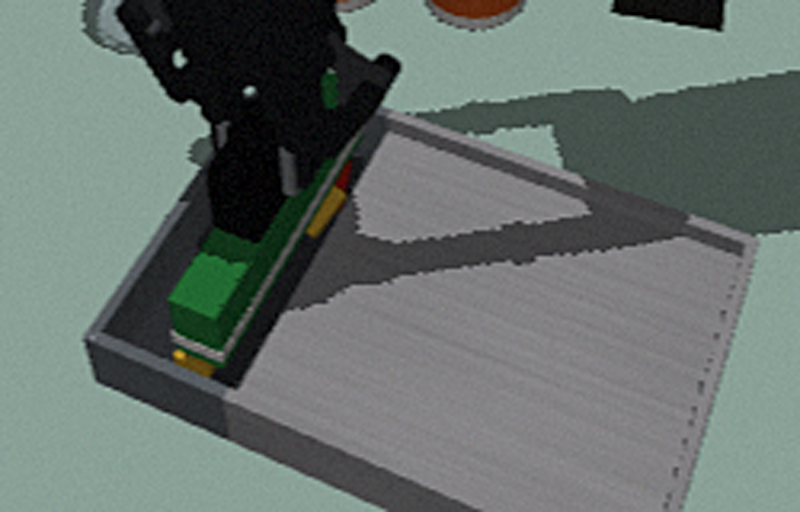

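Chips dropped into the trough, but the blade seems to rest on one (14 N upward, TCP 4 mm high). I'll lift off gently and look.

>>> {"op": "play_rows", "data": {
  "deltas": [
    {"jaw": 1,"linear": [0,0,4],"roll": 0},
    {"jaw": 1,"linear": [0,0,10],"roll": 0},
    {"jaw": 1,"linear": [0,0,20],"roll": 0},
    {"jaw": 1,"linear": [0,0,40],"roll": 0},
    {"jaw": 1,"linear": [0,0,70],"roll": 0},
    {"jaw": 1,"linear": [0,0,74],"roll": 0},
    {"jaw": 1,"linear": [0,0,74],"roll": 0}
  ]
}}

```text
time: 9.38
ee_pos: [0.5914, 0.3149, 0.16]
eef_rot: [-3.139, -0.004, -0.133]
force: [0.3, 0.5, -1.4]
gripper_width: 0.0254
```

>>> {"op": "play_rows", "data": {
  "deltas": [
    {"jaw": 1,"linear": [-60,-100,0],"roll": 0},
    {"jaw": 1,"linear": [-120,-200,0],"roll": 0},
    {"jaw": 1,"linear": [-174,-321,0],"roll": 15.5},
    {"jaw": 1,"linear": [-174,-321,0],"roll": 15.5},
    {"jaw": 1,"linear": [-174,-321,0],"roll": 15.5},
    {"jaw": 1,"linear": [-174,-321,0],"roll": 15.5},
    {"jaw": 1,"linear": [-174,-321,0],"roll": 15.5},
    {"jaw": 1,"linear": [-174,-321,0],"roll": 15.5},
    {"jaw": 1,"linear": [-174,-321,0],"roll": 15.5},
    {"jaw": 1,"linear": [-174,-321,0],"roll": 15.5},
    {"jaw": 1,"linear": [-174,-321,0],"roll": 15.5},
    {"jaw": 1,"linear": [-174,-321,0],"roll": 15.5}
  ]
}}

```text
time: 10.38
ee_pos: [0.4159, -0.0065, 0.1557]
eef_rot: [-3.141, 0.001, 0.137]
force: [0.1, -0.3, -2.0]
gripper_width: 0.0253
```

```bash
python3 - <<'E'
from h import *
t=cam("top");cv2.imwrite("pics/t7.png",cv2.resize(t["pixels"][150:330,70:330],None,fx=3,fy=3,interpolation=cv2.INTER_CUBIC))
s=cam("side");cv2.imwrite("pics/s7.png",s["pixels"])
cv2.imwrite("pics/s7b.png",cv2.resize(s["pixels"][270:420,150:380],None,fx=3.4,fy=3.4,interpolation=cv2.INTER_CUBIC))
r=bot.read_state();print(r["ee_pos"],r["eef_rot"],r["force"],r["torque"],r["gripper_width"])
E
```

```text
[ 0.41630341 -0.00585009  0.15605273] [-3.14094043e+00  1.36444811e-03  1.38597485e-01] [-0.81405057  0.57222045 -0.99225497] [-0.05704479  0.01649784 -0.0043246 ] 0.025526420732440495
```

View pics/t7.png

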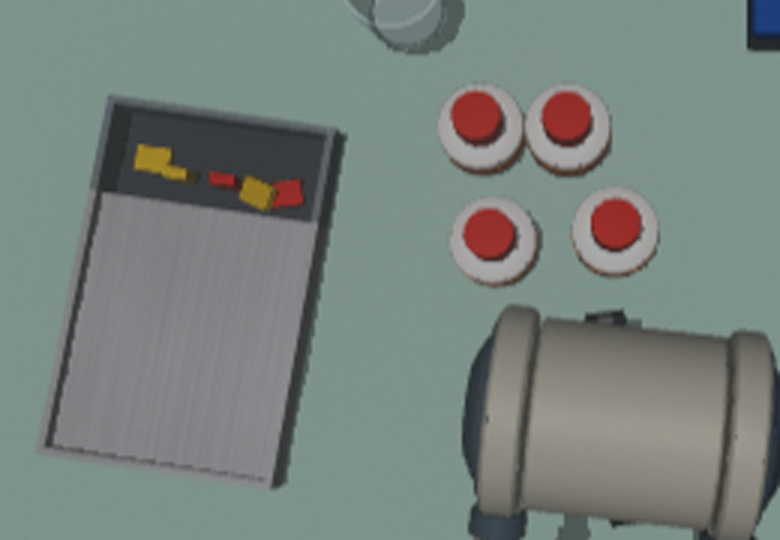

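View pics/s7.png

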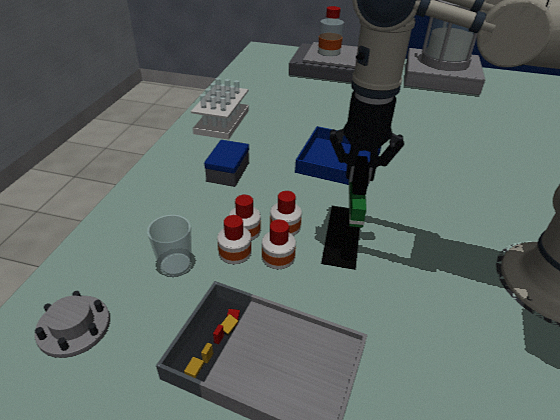

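View pics/s7b.png

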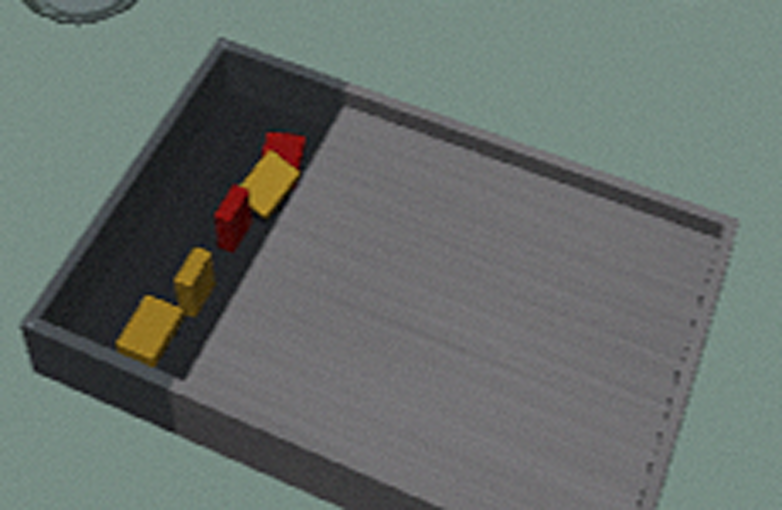

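Both views show all five chips in the trough and the deck clear. One bottle has been nudged: its cap moved from about (274, 190) to about (259, 189) in the top view. Next I'll set the scraper back near the mat centre (0.430, −0.014).

>>> {"op": "play_rows", "data": {
  "deltas": [
    {"jaw": 1,"linear": [11,-5,-30],"roll": -4},
    {"jaw": 1,"linear": [11,-5,-60],"roll": -4},
    {"jaw": 1,"linear": [11,-5,-85],"roll": -4},
    {"jaw": 1,"linear": [11,-5,-92],"roll": -4},
    {"jaw": 1,"linear": [11,-5,-92],"roll": -4},
    {"jaw": 1,"linear": [11,-5,-92],"roll": -4}
  ]
}}

```text
time: 10.98
ee_pos: [0.4276, -0.011, 0.0656]
eef_rot: [-3.142, 0.0, 0.069]
force: [-0.2, 0.1, -1.1]
gripper_width: 0.0252
```

```bash
python3 - <<'E'
from h import *
s=cam("side")
cv2.imwrite("pics/s8b.png",cv2.resize(s["pixels"][120:290,280:430],None,fx=3.5,fy=3.5,interpolation=cv2.INTER_CUBIC))
r=bot.read_state();print(r["ee_pos"],r["eef_rot"],r["force"],r["torque"],r["gripper_width"])
E
```

```text
[ 0.42824225 -0.0112344   0.06666578] [ 3.14127854e+00 -2.09445880e-03  6.86048914e-02] [ 0.88898358 -0.26980989 -0.81928503] [ 0.06419091 -0.01586603 -0.0001783 ] 0.025049356657541266
```

View pics/s8b.png

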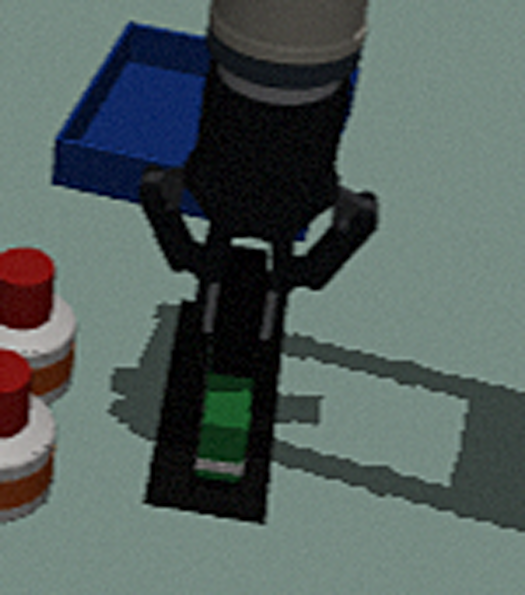

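>>> {"op": "play_rows", "data": {
  "deltas": [
    {"jaw": 1,"linear": [0,0,-3],"roll": 0},
    {"jaw": 1,"linear": [0,0,-6],"roll": 0},
    {"jaw": 1,"linear": [0,0,-6],"roll": 0},
    {"jaw": 1,"linear": [0,0,-6],"roll": 0}
  ]
}}

```text
time: 11.37
ee_pos: [0.4274, -0.0116, 0.0594]
eef_rot: [3.141, -0.001, 0.068]
force: [-0.2, -0.3, -1.4]
gripper_width: 0.0253
```

>>> {"op": "play_rows", "data": {
  "deltas": [
    {"jaw": 1,"linear": [0,0,-1.5],"roll": 0},
    {"jaw": 1,"linear": [0,0,-1.5],"roll": 0},
    {"jaw": 1,"linear": [0,0,-1.5],"roll": 0}
  ]
}}

```text
time: 11.62
ee_pos: [0.4274, -0.0117, 0.0577]
eef_rot: [3.142, -0.001, 0.067]
force: [-0.0, -0.3, -1.2]
gripper_width: 0.0252
```

>>> {"op": "play_rows", "data": {
  "deltas": [
    {"jaw": 1,"linear": [0,0,-1.5],"roll": 0},
    {"jaw": 1,"linear": [0,0,-1.5],"roll": 0},
    {"jaw": 1,"linear": [0,0,-1.5],"roll": 0}
  ]
}}

```text
time: 11.87
ee_pos: [0.4275, -0.0117, 0.0577]
eef_rot: [3.141, -0.001, 0.068]
force: [-3.1, 1.3, 7.7]
gripper_width: 0.0254
```

Contact on the mat (7.7 N up, TCP 0.0577, same as at pick-up). I'll release and lift.

>>> {"op": "play_rows", "data": {
  "deltas": [
    {"jaw": 0.7,"linear": [0,0,0.7],"roll": 0},
    {"jaw": 0.4,"linear": [0,0,0.7],"roll": 0},
    {"jaw": 0,"linear": [0,0,0.7],"roll": 0},
    {"jaw": 0,"linear": [0,0,0.7],"roll": 0},
    {"jaw": 0,"linear": [0,0,5],"roll": 0},
    {"jaw": 0,"linear": [0,0,25],"roll": 0},
    {"jaw": 0,"linear": [0,0,60],"roll": 0},
    {"jaw": 0,"linear": [0,0,100],"roll": 0},
    {"jaw": 0,"linear": [-20,-80,140],"roll": 0},
    {"jaw": 0,"linear": [-20,-120,140],"roll": 0},
    {"jaw": 0,"linear": [-20,-150,140],"roll": 0},
    {"jaw": 0,"linear": [-20,-150,140],"roll": 0}
  ]
}}

```text
time: 12.87
ee_pos: [0.407, -0.1639, 0.1977]
eef_rot: [3.14, -0.002, 0.068]
force: [0.9, 0.6, 0.3]
gripper_width: 0.0855
```

```bash
cat > caps.py <<'E'
from h import *
import sys
def caps(tag):
    t=cam("top");s=cam("side")
    cv2.imwrite(f"pics/t{tag}.png",t["pixels"]);cv2.imwrite(f"pics/s{tag}.png",s["pixels"])
    T=[];S=[]
    for a,ce,r in blobs(red(hsv(t)),100):
        T.append(ce)
    for a,ce,r in blobs(red(hsv(s)),100): S.append(ce)
    # top blob centre ~ mix of cap top; use top plane z=.088, base offset added by caller
    for ce in T:
        p=pt(t,*ce,0.084)
        e=proj(s,[p[0],p[1],0.070])
        d=[np.hypot(*(e-x)) for x in S]
        print("cap",ce.round(1),"xy",p[:2].round(4),"r",np.hypot(*p[:2]).round(3),"side err px",np.round(min(d),1) if d else None)
    r=bot.read_state();print(r["time"],r["ee_pos"].round(4),r["eef_rot"].round(3),r["force"].round(2),r["gripper_width"])
caps(sys.argv[1])
E
python3 caps.py 9
```

```text
cap [228.1 188.3] xy [0.6378 0.102 ] r 0.646 side err px 6.7
cap [258.3 188.7] xy [0.6378 0.0335] r 0.639 side err px 6.5
cap [274.6 224.5] xy [ 0.5565 -0.0043] r 0.556 side err px 6.5
cap [232.5 227.6] xy [0.5482 0.09  ] r 0.556 side err px 6.6
12.9667 [ 0.4068 -0.1656  0.1971] [ 3.139e+00 -1.000e-03  6.200e-02] [-0.78  1.42  0.15] 0.08529610969000674
```

View pics/t9.png

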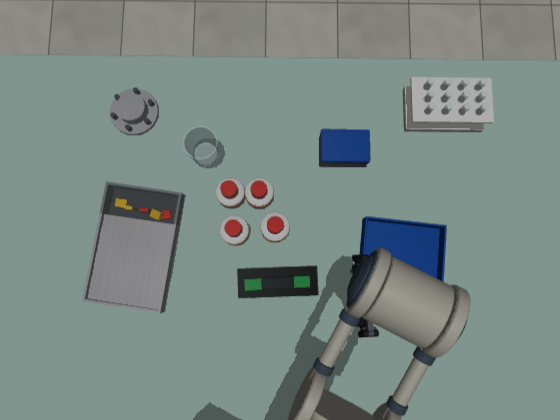

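View pics/s9.png

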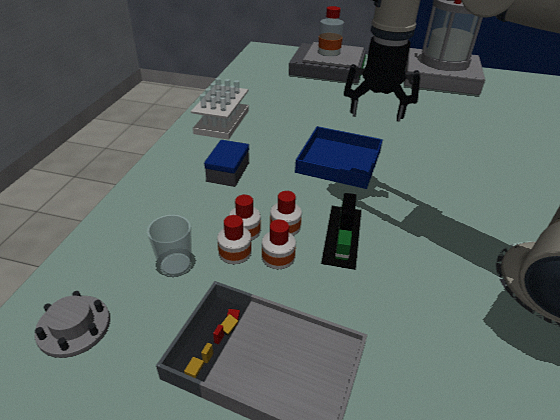

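The scraper stands upright on its mat at about (275, 283) in the top view. The bottles are at A (0.638, 0.102), B (0.638, 0.034), C (0.557, −0.004) and D (0.548, 0.090); A and B are touching. Jaws along x clear the neighbours. I'll get the crate pose from the first image, then fetch C.

```bash
python3 - <<'E'
from h import *
t=cam("top"); im=cv2.imread("pics/top0.png")
h=cv2.cvtColor(im,cv2.COLOR_BGR2HSV);m=blu(h);m[:200]=0
r=cv2.minAreaRect(np.argwhere(m)[:,::-1].astype(np.float32))
print([pt(t,*p,.04)[:2].round(4) for p in cv2.boxPoints(r)])
cv2.imwrite("pics/crate.png",cv2.resize(im[210:312,350:452],None,fx=5.5,fy=5.5,interpolation=cv2.INTER_CUBIC))
E
```

```text
[array([ 0.3979, -0.1872]), array([ 0.5845, -0.211 ]), array([ 0.564 , -0.4138]), array([ 0.3786, -0.385 ])]
```

>>> {"op": "play_rows", "data": {
  "deltas": [
    {"jaw": 0,"linear": [30,32,0],"roll": 0},
    {"jaw": 0,"linear": [75,79,0],"roll": 0},
    {"jaw": 0,"linear": [149,158,0],"roll": 0},
    {"jaw": 0,"linear": [149,158,0],"roll": 0},
    {"jaw": 0,"linear": [149,158,0],"roll": 0},
    {"jaw": 0,"linear": [149,158,0],"roll": 0},
    {"jaw": 0,"linear": [149,158,-40],"roll": 0},
    {"jaw": 0,"linear": [149,158,-80],"roll": 0},
    {"jaw": 0,"linear": [149,158,-80],"roll": 0},
    {"jaw": 0,"linear": [149,158,-80],"roll": 0}
  ]
}}

```text
time: 13.85
ee_pos: [0.5539, -0.0025, 0.1132]
eef_rot: [-3.14, 0.007, 0.069]
force: [0.2, 0.1, 1.6]
gripper_width: 0.0853
```

View pics/crate.png

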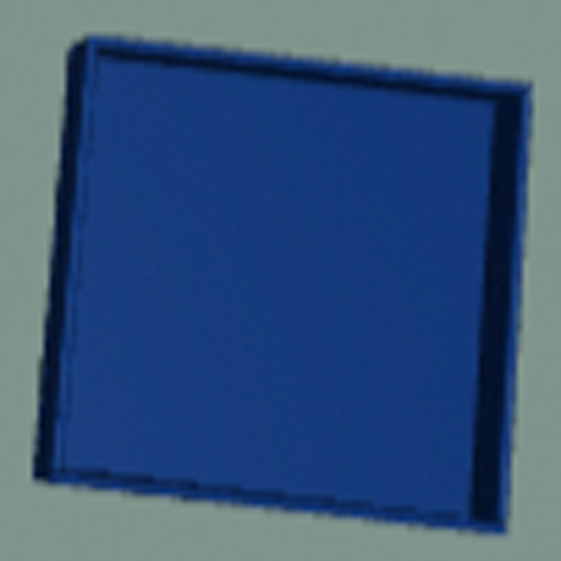

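```bash
python3 caps.py 10
```

```text
13.95 [ 0.5571 -0.0033  0.1189] [ 3.141e+00 -3.000e-03  6.800e-02] [-0.3   0.06  0.81] 0.08547027154514461
```

View pics/s10.png

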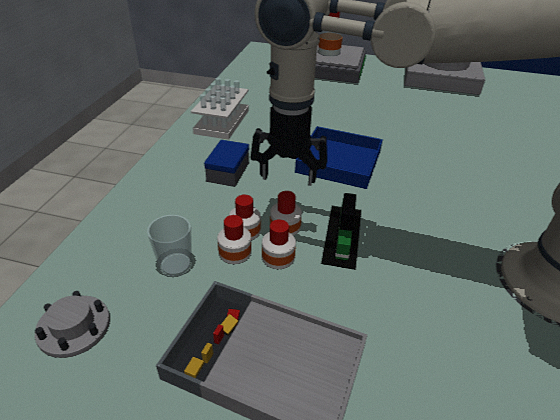

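The gripper is centred over C at about (288, 165–200) in the side view. I'll grip and lift.

>>> {"op": "play_rows", "data": {
  "deltas": [
    {"jaw": 0,"linear": [0,0,-30],"roll": 0},
    {"jaw": 0,"linear": [0,0,-52],"roll": 0},
    {"jaw": 0,"linear": [0,0,-57],"roll": 0},
    {"jaw": 0,"linear": [0,0,-57],"roll": 0},
    {"jaw": 0.4,"linear": [0,0,-57],"roll": 0},
    {"jaw": 1,"linear": [0,0,-57],"roll": 0},
    {"jaw": 1,"linear": [0,0,-57],"roll": 0},
    {"jaw": 1,"linear": [0,0,-57],"roll": 0},
    {"jaw": 1,"linear": [0,0,-57],"roll": 0},
    {"jaw": 1,"linear": [0,0,-57],"roll": 0},
    {"jaw": 1,"linear": [0,0,-57],"roll": 0}
  ]
}}

```text
time: 14.87
ee_pos: [0.5572, -0.0037, 0.0609]
eef_rot: [3.141, -0.003, 0.068]
force: [-1.6, 0.3, 5.5]
gripper_width: 0.0366
```

>>> {"op": "play_rows", "data": {
  "deltas": [
    {"jaw": 1,"linear": [0,0,10],"roll": 0},
    {"jaw": 1,"linear": [0,0,40],"roll": 0},
    {"jaw": 1,"linear": [0,0,80],"roll": 0},
    {"jaw": 1,"linear": [0,0,115],"roll": 0},
    {"jaw": 1,"linear": [0,0,130],"roll": 0},
    {"jaw": 1,"linear": [0,0,130],"roll": 0},
    {"jaw": 1,"linear": [0,0,130],"roll": 0},
    {"jaw": 1,"linear": [0,0,130],"roll": 0},
    {"jaw": 1,"linear": [0,0,130],"roll": 0}
  ]
}}

```text
time: 15.62
ee_pos: [0.5553, -0.0036, 0.1865]
eef_rot: [-3.141, 0.004, 0.068]
force: [-0.4, 0.2, -2.0]
gripper_width: 0.0368
```

>>> {"op": "play_rows", "data": {
  "deltas": [
    {"jaw": 1,"linear": [0,0,0],"roll": 0}
  ]
}}

```text
time: 15.7
ee_pos: [0.5555, -0.0036, 0.1868]
eef_rot: [-3.141, 0.004, 0.068]
force: [0.7, -0.8, -1.8]
gripper_width: 0.0363
```

>>> {"op": "play_rows", "data": {
  "deltas": [
    {"jaw": 1,"linear": [0,0,0],"roll": 0}
  ]
}}

```text
time: 15.78
ee_pos: [0.5557, -0.0036, 0.1873]
eef_rot: [-3.141, 0.003, 0.068]
force: [-0.2, 0.6, -1.8]
gripper_width: 0.0363
```

```bash
python3 - <<'E'
from h import *
c=cam("top")
for u,v in((366.4,216.9),(446.4,226),(441.8,306.4),(360,296.4)): print(pt(c,u,v,.04)[:2].round(4))
s=cam("side");cv2.imwrite("pics/s11.png",s["pixels"])
for i in range(6):
    bot.capture("top"); r=bot.read_state();print(r["ee_pos"].round(4),r["force"].round(2),r["joint_torque"][1:3].round(2),r["gripper_width"])
E
```

```text
[ 0.5824 -0.2194]
[ 0.5631 -0.4056]
[ 0.3787 -0.3869]
[ 0.3988 -0.2013]
[ 0.5561 -0.0036  0.1884] [-0.11 -0.28 -0.83] [-40.9  -42.26] 0.03648957503923656
[ 0.5562 -0.0036  0.1886] [ 0.23 -0.19 -1.5 ] [-40.9  -42.28] 0.03655672189168231
[ 0.5562 -0.0036  0.1888] [ 0.24  0.78 -1.1 ] [-40.92 -42.3 ] 0.036357472272679534
[ 0.5562 -0.0036  0.1889] [ 0.34 -0.55 -0.19] [-40.94 -42.33] 0.0365106590312464
[ 0.5563 -0.0036  0.189 ] [-0.72  0.13 -0.53] [-40.96 -42.36] 0.03597651573804878
[ 0.5563 -0.0036  0.189 ] [-0.38 -0.79 -0.43] [-40.98 -42.38] 0.036258612420832816
```

View pics/s11.png

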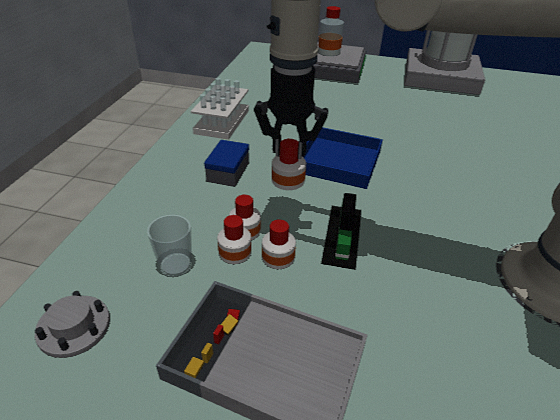

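Lift force is about 1 N, so C is empty. The crate centre is (0.481, −0.303), yaw −5.6°. Carrying C to the far-right crate slot (0.521, −0.3525).

>>> {"op": "play_rows", "data": {
  "deltas": [
    {"jaw": 1,"linear": [-3,-25,0],"roll": 0},
    {"jaw": 1,"linear": [-35,-348.5,0],"roll": 0},
    {"jaw": 1,"linear": [-35,-348.5,0],"roll": 0},
    {"jaw": 1,"linear": [-35,-348.5,0],"roll": 0},
    {"jaw": 1,"linear": [-35,-348.5,0],"roll": 0},
    {"jaw": 1,"linear": [-35,-348.5,0],"roll": 0},
    {"jaw": 1,"linear": [-35,-348.5,0],"roll": 0},
    {"jaw": 1,"linear": [-35,-348.5,0],"roll": 0},
    {"jaw": 1,"linear": [-35,-348.5,0],"roll": 0},
    {"jaw": 1,"linear": [-35,-348.5,0],"roll": 0},
    {"jaw": 1,"linear": [-35,-348.5,0],"roll": 0},
    {"jaw": 1,"linear": [-35,-348.5,0],"roll": 0}
  ]
}}

```text
time: 17.18
ee_pos: [0.5213, -0.3518, 0.1888]
eef_rot: [-3.141, 0.0, 0.067]
force: [0.1, 0.8, -1.2]
gripper_width: 0.0363
```

>>> {"op": "play_rows", "data": {
  "deltas": [
    {"jaw": 1,"linear": [0,0,-30],"roll": 0},
    {"jaw": 1,"linear": [0,0,-70],"roll": 0},
    {"jaw": 1,"linear": [0,0,-105],"roll": 0},
    {"jaw": 1,"linear": [0,0,-119],"roll": 0},
    {"jaw": 1,"linear": [0,0,-119],"roll": 0},
    {"jaw": 1,"linear": [0,0,-119],"roll": 0},
    {"jaw": 1,"linear": [0,0,-119],"roll": 0}
  ]
}}

```text
time: 17.77
ee_pos: [0.5223, -0.3516, 0.0717]
eef_rot: [3.14, -0.002, 0.069]
force: [-0.3, 0.2, -0.4]
gripper_width: 0.0367
```

>>> {"op": "play_rows", "data": {
  "deltas": [
    {"jaw": 1,"linear": [0,0,-2],"roll": 0},
    {"jaw": 1,"linear": [0,0,-4],"roll": 0},
    {"jaw": 1,"linear": [0,0,-4],"roll": 0},
    {"jaw": 1,"linear": [0,0,-4],"roll": 0},
    {"jaw": 1,"linear": [0,0,-4],"roll": 0}
  ]
}}

```text
time: 18.18
ee_pos: [0.5213, -0.3522, 0.0661]
eef_rot: [3.142, -0.0, 0.067]
force: [-1.0, 0.3, -1.1]
gripper_width: 0.0364
```

>>> {"op": "play_rows", "data": {
  "deltas": [
    {"jaw": 1,"linear": [0,0,-1],"roll": 0},
    {"jaw": 1,"linear": [0,0,-1],"roll": 0},
    {"jaw": 0.7,"linear": [0,0,-1],"roll": 0},
    {"jaw": 0.4,"linear": [0,0,-1],"roll": 0},
    {"jaw": 0,"linear": [0,0,-1],"roll": 0},
    {"jaw": 0,"linear": [0,0,0],"roll": 0},
    {"jaw": 0,"linear": [0,0,20],"roll": 0},
    {"jaw": 0,"linear": [0,0,60],"roll": 0},
    {"jaw": 0,"linear": [0,0,100],"roll": 0},
    {"jaw": 0,"linear": [0,0,123],"roll": 0},
    {"jaw": 0,"linear": [0,0,123],"roll": 0}
  ]
}}

```text
time: 19.1
ee_pos: [0.5232, -0.3536, 0.1978]
eef_rot: [3.133, -0.01, 0.068]
force: [1.0, -0.6, 0.3]
gripper_width: 0.0853
```

>>> {"op": "play_rows", "data": {
  "deltas": [
    {"jaw": 0,"linear": [2,30,0],"roll": 0},
    {"jaw": 0,"linear": [27,442,0],"roll": 0},
    {"jaw": 0,"linear": [27,442,0],"roll": 0},
    {"jaw": 0,"linear": [27,442,0],"roll": 0},
    {"jaw": 0,"linear": [27,442,0],"roll": 0},
    {"jaw": 0,"linear": [27,442,0],"roll": 0},
    {"jaw": 0,"linear": [27,442,0],"roll": 0},
    {"jaw": 0,"linear": [27,442,0],"roll": 0},
    {"jaw": 0,"linear": [27,442,0],"roll": 0},
    {"jaw": 0,"linear": [27,442,0],"roll": 0},
    {"jaw": 0,"linear": [27,442,0],"roll": 0},
    {"jaw": 0,"linear": [27,442,0],"roll": 0}
  ]
}}

```text
time: 20.1
ee_pos: [0.5477, 0.0963, 0.1885]
eef_rot: [-3.138, 0.0, 0.075]
force: [0.2, -1.1, -0.1]
gripper_width: 0.0852
```

>>> {"op": "play_rows", "data": {
  "deltas": [
    {"jaw": 0,"linear": [0,0,0],"roll": 0},
    {"jaw": 0,"linear": [0,0,0],"roll": 0},
    {"jaw": 0,"linear": [0,0,0],"roll": 0}
  ]
}}

```text
time: 20.35
ee_pos: [0.5483, 0.0886, 0.1888]
eef_rot: [3.141, 0.0, 0.066]
force: [0.7, 0.2, -0.5]
gripper_width: 0.0856
```

```bash
python3 caps.py 12
```

```text
cap [431.9 241.5] xy [ 0.5223 -0.3551] r 0.632 side err px 4.3
20.45 [0.5484 0.0884 0.189 ] [ 3.141 -0.     0.065] [ 0.47 -0.14  0.06] 0.08545637892442662
```

View pics/s12.png

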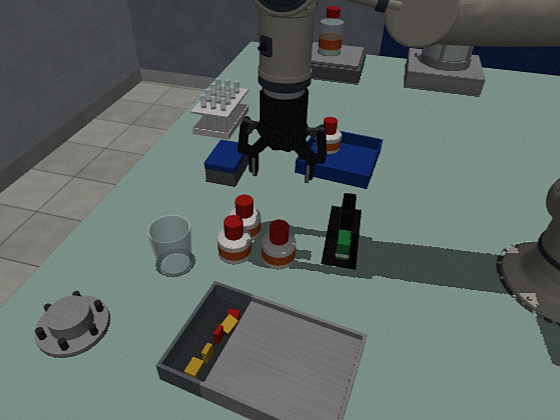

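View pics/t12.png

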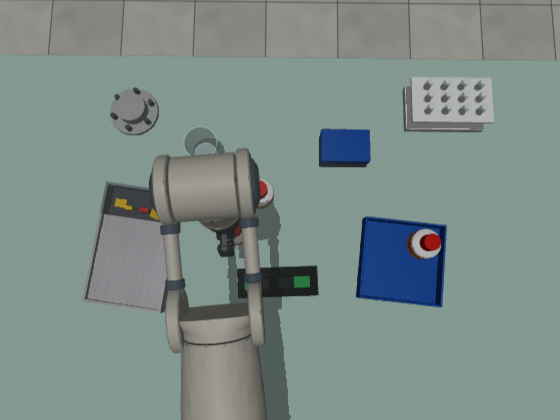

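C stands upright in the crate's far-right corner (431, 241). The gripper is over D; I'll grip it and lift.

>>> {"op": "play_rows", "data": {
  "deltas": [
    {"jaw": 0,"linear": [0,1,-30],"roll": 0},
    {"jaw": 0,"linear": [0,1,-70],"roll": 0},
    {"jaw": 0,"linear": [0,1,-105],"roll": 0},
    {"jaw": 0,"linear": [0,1,-125],"roll": 0},
    {"jaw": 0,"linear": [0,1,-129],"roll": 0},
    {"jaw": 0.3,"linear": [0,1,-129],"roll": 0},
    {"jaw": 1,"linear": [0,1,-129],"roll": 0},
    {"jaw": 1,"linear": [0,1,-129],"roll": 0},
    {"jaw": 1,"linear": [0,1,-129],"roll": 0},
    {"jaw": 1,"linear": [0,1,-129],"roll": 0},
    {"jaw": 1,"linear": [0,1,-129],"roll": 0},
    {"jaw": 1,"linear": [0,1,-129],"roll": 0}
  ]
}}

```text
time: 21.45
ee_pos: [0.5496, 0.0909, 0.0628]
eef_rot: [3.141, -0.004, 0.068]
force: [-1.4, -0.6, 6.4]
gripper_width: 0.0367
```

>>> {"op": "play_rows", "data": {
  "deltas": [
    {"jaw": 1,"linear": [0,0,10],"roll": 0},
    {"jaw": 1,"linear": [0,0,40],"roll": 0},
    {"jaw": 1,"linear": [0,0,80],"roll": 0},
    {"jaw": 1,"linear": [0,0,115],"roll": 0},
    {"jaw": 1,"linear": [0,0,130],"roll": 0},
    {"jaw": 1,"linear": [0,0,130],"roll": 0},
    {"jaw": 1,"linear": [0,0,130],"roll": 0},
    {"jaw": 1,"linear": [0,0,130],"roll": 0},
    {"jaw": 1,"linear": [0,0,130],"roll": 0},
    {"jaw": 1,"linear": [0,0,130],"roll": 0}
  ]
}}

```text
time: 22.28
ee_pos: [0.5475, 0.0908, 0.1878]
eef_rot: [3.141, 0.004, 0.068]
force: [-0.5, -0.7, -0.6]
gripper_width: 0.0363
```

```bash
cat > feel.py <<'E'
from h import *
import sys
s=cam("side");cv2.imwrite(f"pics/s{sys.argv[1]}.png",s["pixels"])
F=[]
for i in range(6):
    bot.capture("top"); r=bot.read_state();F.append(r["force"][2])
print(r["time"],r["ee_pos"].round(4),np.round(F,2),np.mean(F),r["gripper_width"],r["eef_rot"].round(3))
E
python3 feel.py 13
```

```text
22.6333 [0.5482 0.0909 0.1898] [-1.68 -1.   -0.77 -0.58 -0.76 -0.51] -0.8850437058197742 0.0366283551730675 [3.142 0.    0.068]
```

View pics/s13.png

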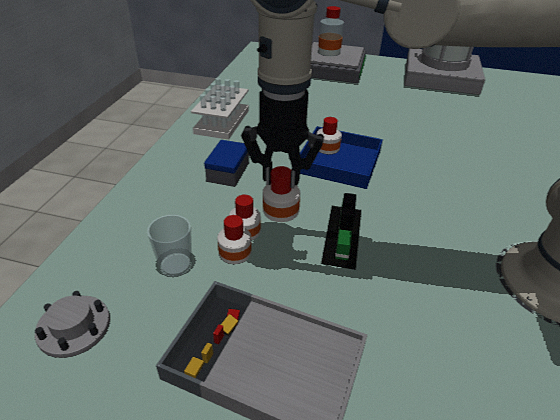

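D is empty too (about 0.9 N). Carrying it to the near-right crate slot (0.432, −0.344).

>>> {"op": "play_rows", "data": {
  "deltas": [
    {"jaw": 1,"linear": [-6,-22,0],"roll": 0},
    {"jaw": 1,"linear": [-116.5,-434,0],"roll": 0},
    {"jaw": 1,"linear": [-116.5,-434,0],"roll": 0},
    {"jaw": 1,"linear": [-116.5,-434,0],"roll": 0},
    {"jaw": 1,"linear": [-116.5,-434,0],"roll": 0},
    {"jaw": 1,"linear": [-116.5,-434,0],"roll": 0},
    {"jaw": 1,"linear": [-116.5,-434,0],"roll": 0},
    {"jaw": 1,"linear": [-116.5,-434,0],"roll": 0},
    {"jaw": 1,"linear": [-116.5,-434,0],"roll": 0},
    {"jaw": 1,"linear": [-116.5,-434,0],"roll": 0},
    {"jaw": 1,"linear": [-116.5,-434,0],"roll": 0},
    {"jaw": 1,"linear": [-116.5,-434,0],"roll": 0}
  ]
}}

```text
time: 23.63
ee_pos: [0.4293, -0.3483, 0.1895]
eef_rot: [3.139, 0.002, 0.062]
force: [0.4, -0.3, -0.4]
gripper_width: 0.0361
```

>>> {"op": "play_rows", "data": {
  "deltas": [
    {"jaw": 1,"linear": [0,0,0],"roll": 0},
    {"jaw": 1,"linear": [0,0,0],"roll": 0},
    {"jaw": 1,"linear": [0,0,0],"roll": 0}
  ]
}}

```text
time: 23.88
ee_pos: [0.4322, -0.3422, 0.19]
eef_rot: [-3.141, -0.0, 0.068]
force: [-0.1, -0.2, -1.0]
gripper_width: 0.0364
```

>>> {"op": "play_rows", "data": {
  "deltas": [
    {"jaw": 1,"linear": [0,0,-30],"roll": 0},
    {"jaw": 1,"linear": [0,0,-70],"roll": 0},
    {"jaw": 1,"linear": [0,0,-105],"roll": 0},
    {"jaw": 1,"linear": [0,0,-118],"roll": 0},
    {"jaw": 1,"linear": [0,0,-121],"roll": 0},
    {"jaw": 1,"linear": [0,0,-121],"roll": 0},
    {"jaw": 1,"linear": [0,0,-121],"roll": 0},
    {"jaw": 1,"linear": [0,0,-123],"roll": 0},
    {"jaw": 1,"linear": [0,0,-123],"roll": 0},
    {"jaw": 1,"linear": [0,0,-123],"roll": 0}
  ]
}}

```text
time: 24.72
ee_pos: [0.4321, -0.3431, 0.0675]
eef_rot: [3.141, -0.001, 0.068]
force: [-1.1, -0.2, -0.7]
gripper_width: 0.0362
```

>>> {"op": "play_rows", "data": {
  "deltas": [
    {"jaw": 1,"linear": [0,0,-1],"roll": 0},
    {"jaw": 1,"linear": [0,0,-1],"roll": 0},
    {"jaw": 1,"linear": [0,0,-1],"roll": 0}
  ]
}}

```text
time: 24.97
ee_pos: [0.4321, -0.3435, 0.067]
eef_rot: [3.14, -0.001, 0.067]
force: [-0.1, 0.6, 4.2]
gripper_width: 0.0363
```

>>> {"op": "play_rows", "data": {
  "deltas": [
    {"jaw": 0.7,"linear": [0,0,0],"roll": 0},
    {"jaw": 0.4,"linear": [0,0,0],"roll": 0},
    {"jaw": 0,"linear": [0,0,0],"roll": 0},
    {"jaw": 0,"linear": [0,0,1],"roll": 0},
    {"jaw": 0,"linear": [0,0,20],"roll": 0},
    {"jaw": 0,"linear": [0,0,60],"roll": 0},
    {"jaw": 0,"linear": [0,0,100],"roll": 0},
    {"jaw": 0,"linear": [0,0,124],"roll": 0},
    {"jaw": 0,"linear": [0,0,124],"roll": 0},
    {"jaw": 0,"linear": [0,0,124],"roll": 0}
  ]
}}

```text
time: 25.8
ee_pos: [0.4324, -0.3437, 0.192]
eef_rot: [3.139, -0.003, 0.068]
force: [0.2, 0.1, -0.9]
gripper_width: 0.0852
```

```bash
python3 caps.py 14
```

```text
cap [228.1 188.3] xy [0.6379 0.1019] r 0.646 side err px 6.7
cap [258.3 188.6] xy [0.638  0.0336] r 0.639 side err px 6.5
cap [432.  241.3] xy [ 0.5228 -0.3553] r 0.632 side err px 112.1
cap [429.8 282.3] xy [ 0.4323 -0.347 ] r 0.554 side err px 135.7
25.9 [ 0.4314 -0.3428  0.1884] [-3.14e+00  2.00e-03  6.80e-02] [-0.04  0.36 -0.14] 0.08563246861495459
```

View pics/s14.png

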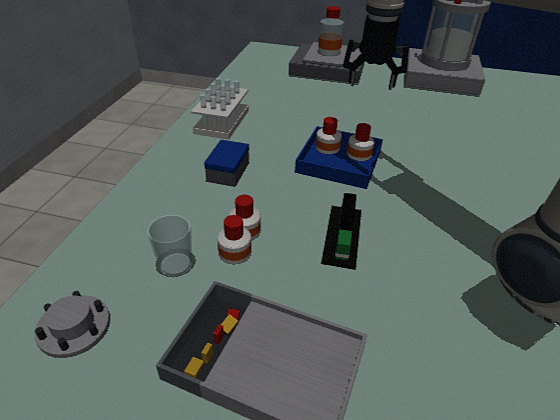

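Both empties stand in the crate. Next is B at (0.638, 0.0335).

>>> {"op": "play_rows", "data": {
  "deltas": [
    {"jaw": 0,"linear": [12,22,0],"roll": 0},
    {"jaw": 0,"linear": [206,377,0],"roll": 0},
    {"jaw": 0,"linear": [206,377,0],"roll": 0},
    {"jaw": 0,"linear": [206,377,0],"roll": 0},
    {"jaw": 0,"linear": [206,377,0],"roll": 0},
    {"jaw": 0,"linear": [206,377,0],"roll": 0},
    {"jaw": 0,"linear": [206,377,0],"roll": 0},
    {"jaw": 0,"linear": [206,377,0],"roll": 0},
    {"jaw": 0,"linear": [206,377,0],"roll": 0},
    {"jaw": 0,"linear": [206,377,0],"roll": 0},
    {"jaw": 0,"linear": [206,377,0],"roll": 0},
    {"jaw": 0,"linear": [206,377,0],"roll": 0}
  ]
}}

```text
time: 26.9
ee_pos: [0.6382, 0.0396, 0.1859]
eef_rot: [-3.139, 0.005, 0.074]
force: [0.1, -0.7, -1.0]
gripper_width: 0.0854
```

>>> {"op": "play_rows", "data": {
  "deltas": [
    {"jaw": 0,"linear": [0,0,0],"roll": 0},
    {"jaw": 0,"linear": [0,0,-20],"roll": 0},
    {"jaw": 0,"linear": [0,0,-70],"roll": 0},
    {"jaw": 0,"linear": [0,0,-75],"roll": 0},
    {"jaw": 0,"linear": [0,0,-75],"roll": 0},
    {"jaw": 0,"linear": [0,0,-75],"roll": 0}
  ]
}}

```text
time: 27.4
ee_pos: [0.6366, 0.0329, 0.1137]
eef_rot: [-3.142, 0.004, 0.066]
force: [0.2, 0.3, 1.5]
gripper_width: 0.0847
```

>>> {"op": "play_rows", "data": {
  "deltas": [
    {"jaw": 0,"linear": [0,0,-30],"roll": 0},
    {"jaw": 0,"linear": [0,0,-50],"roll": 0},
    {"jaw": 0,"linear": [0,0,-55],"roll": 0},
    {"jaw": 0,"linear": [0,0,-55],"roll": 0},
    {"jaw": 0.4,"linear": [0,0,-55],"roll": 0},
    {"jaw": 1,"linear": [0,0,-55],"roll": 0},
    {"jaw": 1,"linear": [0,0,-55],"roll": 0},
    {"jaw": 1,"linear": [0,0,-55],"roll": 0},
    {"jaw": 1,"linear": [0,0,-55],"roll": 0},
    {"jaw": 1,"linear": [0,0,-55],"roll": 0},
    {"jaw": 1,"linear": [0,0,-55],"roll": 0}
  ]
}}

```text
time: 28.32
ee_pos: [0.6385, 0.0339, 0.062]
eef_rot: [3.141, -0.003, 0.068]
force: [-3.0, -0.0, 6.0]
gripper_width: 0.0363
```

>>> {"op": "play_rows", "data": {
  "deltas": [
    {"jaw": 1,"linear": [0,0,10],"roll": 0},
    {"jaw": 1,"linear": [0,0,40],"roll": 0},
    {"jaw": 1,"linear": [0,0,80],"roll": 0},
    {"jaw": 1,"linear": [0,0,115],"roll": 0},
    {"jaw": 1,"linear": [0,0,130],"roll": 0},
    {"jaw": 1,"linear": [0,0,130],"roll": 0},
    {"jaw": 1,"linear": [0,0,130],"roll": 0},
    {"jaw": 1,"linear": [0,0,130],"roll": 0},
    {"jaw": 1,"linear": [0,0,130],"roll": 0},
    {"jaw": 1,"linear": [0,0,130],"roll": 0}
  ]
}}

```text
time: 29.15
ee_pos: [0.6368, 0.0339, 0.1869]
eef_rot: [-3.141, 0.005, 0.068]
force: [0.2, -0.3, -4.8]
gripper_width: 0.036
```

```bash
python3 feel.py 15
```

```text
29.5 [0.6377 0.0339 0.1899] [-3.45 -3.97 -3.64 -3.18 -2.94 -3.8 ] -3.4968137942397033 0.03597483289081456 [3.142 0.    0.068]
```

View pics/s15.png

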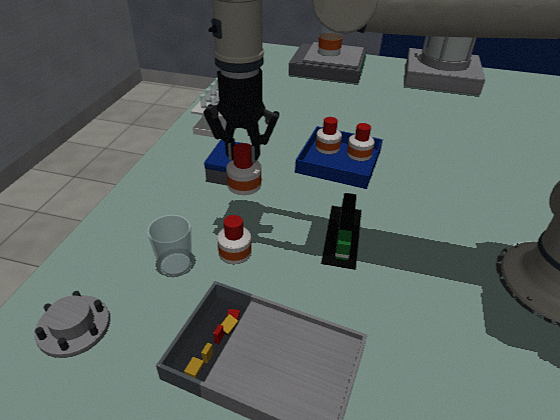

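About 3.5–4 N, so B is full. Carrying it to the deck at (0.460, 0.369), after a last look at the path: clear.

>>> {"op": "play_rows", "data": {
  "deltas": [
    {"jaw": 1,"linear": [-8,15,0],"roll": 0},
    {"jaw": 1,"linear": [-25,48,0],"roll": 0},
    {"jaw": 1,"linear": [-178,335.5,0],"roll": 0},
    {"jaw": 1,"linear": [-178,335.5,0],"roll": 0},
    {"jaw": 1,"linear": [-178,335.5,0],"roll": 0},
    {"jaw": 1,"linear": [-178,335.5,0],"roll": 0},
    {"jaw": 1,"linear": [-178,335.5,0],"roll": 0},
    {"jaw": 1,"linear": [-178,335.5,0],"roll": 0},
    {"jaw": 1,"linear": [-178,335.5,0],"roll": 0},
    {"jaw": 1,"linear": [-178,335.5,0],"roll": 0},
    {"jaw": 1,"linear": [-178,335.5,0],"roll": 0},
    {"jaw": 1,"linear": [-178,335.5,0],"roll": 0}
  ]
}}

```text
time: 30.5
ee_pos: [0.4581, 0.3713, 0.1901]
eef_rot: [-3.141, -0.0, 0.072]
force: [0.1, -1.5, -4.1]
gripper_width: 0.0366
```

>>> {"op": "play_rows", "data": {
  "deltas": [
    {"jaw": 1,"linear": [0,0,0],"roll": 0},
    {"jaw": 1,"linear": [0,0,-10],"roll": 0},
    {"jaw": 1,"linear": [0,0,-40],"roll": 0},
    {"jaw": 1,"linear": [0,0,-75],"roll": 0},
    {"jaw": 1,"linear": [0,0,-92],"roll": 0},
    {"jaw": 1,"linear": [0,0,-95],"roll": 0},
    {"jaw": 1,"linear": [0,0,-95],"roll": 0},
    {"jaw": 1,"linear": [0,0,-95],"roll": 0}
  ]
}}

```text
time: 31.17
ee_pos: [0.4607, 0.3688, 0.0956]
eef_rot: [-3.141, -0.001, 0.066]
force: [0.8, 0.2, -3.6]
gripper_width: 0.0362
```

```bash
python3 feel.py 16; python3 - <<'E'
from h import *
t=cam("top");cv2.imwrite("pics/t16.png",cv2.resize(t["pixels"][175:325,70:220],None,fx=4,fy=4))
E
```

```text
31.5167 [0.4601 0.3696 0.0957] [-3.17 -3.56 -4.22 -3.78 -4.29 -3.84] -3.809359588353964 0.03610257906777877 [-3.141e+00 -1.000e-03  6.800e-02]
```

View pics/s16.png

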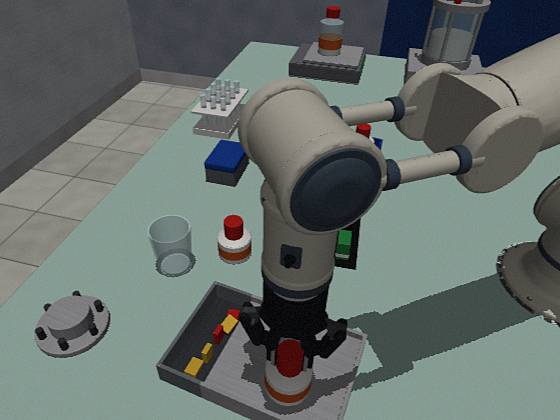

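B hangs over the deck at about (289, 380), about 6 mm above it. Lowering to contact.

>>> {"op": "play_rows", "data": {
  "deltas": [
    {"jaw": 1,"linear": [0,0,-3],"roll": 0},
    {"jaw": 1,"linear": [0,0,-5],"roll": 0},
    {"jaw": 1,"linear": [0,0,-5],"roll": 0},
    {"jaw": 1,"linear": [0,0,-5],"roll": 0}
  ]
}}

```text
time: 31.9
ee_pos: [0.4597, 0.3694, 0.0899]
eef_rot: [3.142, 0.0, 0.068]
force: [0.7, 0.7, -3.9]
gripper_width: 0.0366
```

>>> {"op": "play_rows", "data": {
  "deltas": [
    {"jaw": 1,"linear": [0,0,-1.5],"roll": 0},
    {"jaw": 1,"linear": [0,0,-1.5],"roll": 0},
    {"jaw": 1,"linear": [0,0,-1.5],"roll": 0}
  ]
}}

```text
time: 32.15
ee_pos: [0.4599, 0.3696, 0.0897]
eef_rot: [-3.141, -0.001, 0.068]
force: [-2.7, -1.3, 5.5]
gripper_width: 0.0364
```

>>> {"op": "play_rows", "data": {
  "deltas": [
    {"jaw": 0.7,"linear": [0,0,0.5],"roll": 0},
    {"jaw": 0.4,"linear": [0,0,0.5],"roll": 0},
    {"jaw": 0,"linear": [0,0,0.5],"roll": 0},
    {"jaw": 0,"linear": [0,0,1],"roll": 0},
    {"jaw": 0,"linear": [0,0,20],"roll": 0},
    {"jaw": 0,"linear": [0,0,60],"roll": 0},
    {"jaw": 0,"linear": [0,0,101.5],"roll": 0},
    {"jaw": 0,"linear": [0,0,101.5],"roll": 0},
    {"jaw": 0,"linear": [0,0,101.5],"roll": 0}
  ]
}}

```text
time: 32.9
ee_pos: [0.4611, 0.3703, 0.1942]
eef_rot: [-3.138, -0.007, 0.068]
force: [-0.4, -1.1, -0.9]
gripper_width: 0.0853
```

```bash
python3 caps.py 17
```

```text
cap [228.1 188.3] xy [0.6379 0.1019] r 0.646 side err px 1.5
cap [431.9 241.5] xy [ 0.5223 -0.3551] r 0.632 side err px 35.5
cap [100.6 264.5] xy [0.4625 0.3802] r 0.599 side err px 19.1
cap [429.6 282.4] xy [ 0.4321 -0.3465] r 0.554 side err px 1.8
33.0 [0.4597 0.3693 0.1893] [3.141 0.    0.068] [-0.17 -0.07 -0.85] 0.08547433516553556
```

View pics/s17.png

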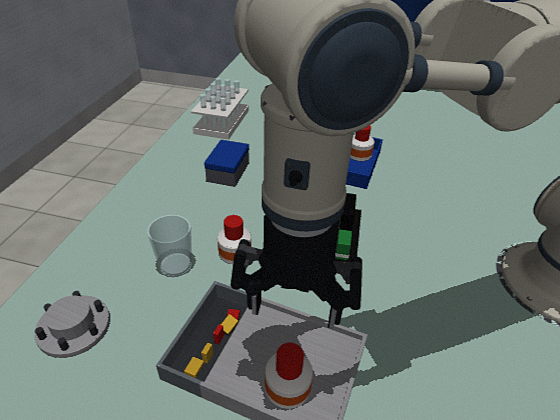

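B stands upright on the deck at about (289, 378). Now A at (0.638, 0.102), which hasn't moved.

>>> {"op": "play_rows", "data": {
  "deltas": [
    {"jaw": 0,"linear": [14,-20,0],"roll": 0},
    {"jaw": 0,"linear": [178,-267,0],"roll": 0},
    {"jaw": 0,"linear": [178,-267,0],"roll": 0},
    {"jaw": 0,"linear": [178,-267,0],"roll": 0},
    {"jaw": 0,"linear": [178,-267,0],"roll": 0},
    {"jaw": 0,"linear": [178,-267,0],"roll": 0},
    {"jaw": 0,"linear": [178,-267,0],"roll": 0},
    {"jaw": 0,"linear": [178,-267,0],"roll": 0},
    {"jaw": 0,"linear": [178,-267,0],"roll": 0},
    {"jaw": 0,"linear": [178,-267,0],"roll": 0},
    {"jaw": 0,"linear": [178,-267,0],"roll": 0},
    {"jaw": 0,"linear": [178,-267,0],"roll": 0}
  ]
}}

```text
time: 34.0
ee_pos: [0.6369, 0.1037, 0.1889]
eef_rot: [-3.141, 0.002, 0.069]
force: [-0.2, -0.6, 1.3]
gripper_width: 0.0857
```

>>> {"op": "play_rows", "data": {
  "deltas": [
    {"jaw": 0,"linear": [0,0,-20],"roll": 0},
    {"jaw": 0,"linear": [0,0,-60],"roll": 0},
    {"jaw": 0,"linear": [0,0,-75],"roll": 0},
    {"jaw": 0,"linear": [0,0,-75],"roll": 0},
    {"jaw": 0,"linear": [0,0,-75],"roll": 0}
  ]
}}

```text
time: 34.42
ee_pos: [0.6365, 0.1039, 0.1142]
eef_rot: [-3.141, 0.002, 0.07]
force: [0.5, -0.4, 1.7]
gripper_width: 0.0852
```

```bash
python3 feel.py 18
```

```text
34.7667 [0.6384 0.1025 0.1166] [ 0.34  0.35  0.56 -0.54 -0.11  0.58] 0.19729817183163068 0.08502148072215257 [-3.142e+00 -2.000e-03  6.800e-02]
```

View pics/s18.png

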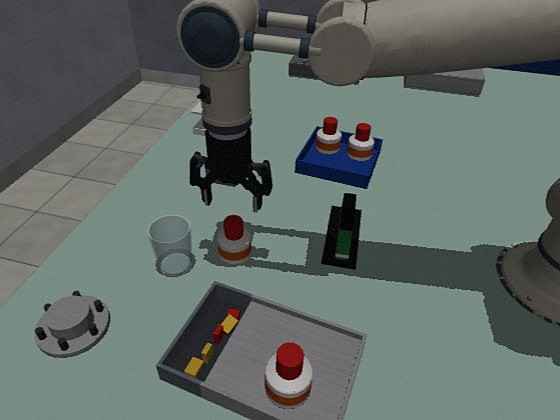

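The gripper is centred over A at about (233, 230), clear of the beaker. Gripping.

>>> {"op": "play_rows", "data": {
  "deltas": [
    {"jaw": 0,"linear": [0,0,-30],"roll": 0},
    {"jaw": 0,"linear": [0,0,-50],"roll": 0},
    {"jaw": 0,"linear": [0,0,-55],"roll": 0},
    {"jaw": 0,"linear": [0,0,-55],"roll": 0},
    {"jaw": 0.4,"linear": [0,0,-55],"roll": 0},
    {"jaw": 1,"linear": [0,0,-55],"roll": 0},
    {"jaw": 1,"linear": [0,0,-55],"roll": 0},
    {"jaw": 1,"linear": [0,0,-55],"roll": 0},
    {"jaw": 1,"linear": [0,0,-55],"roll": 0},
    {"jaw": 1,"linear": [0,0,-55],"roll": 0},
    {"jaw": 1,"linear": [0,0,-55],"roll": 0}
  ]
}}

```text
time: 35.68
ee_pos: [0.6384, 0.1024, 0.0619]
eef_rot: [-3.142, -0.002, 0.068]
force: [-2.0, -0.2, 5.3]
gripper_width: 0.0363
```

>>> {"op": "play_rows", "data": {
  "deltas": [
    {"jaw": 1,"linear": [0,0,10],"roll": 0},
    {"jaw": 1,"linear": [0,0,40],"roll": 0},
    {"jaw": 1,"linear": [0,0,80],"roll": 0},
    {"jaw": 1,"linear": [0,0,115],"roll": 0},
    {"jaw": 1,"linear": [0,0,130],"roll": 0},
    {"jaw": 1,"linear": [0,0,130],"roll": 0},
    {"jaw": 1,"linear": [0,0,130],"roll": 0},
    {"jaw": 1,"linear": [0,0,130],"roll": 0},
    {"jaw": 1,"linear": [0,0,130],"roll": 0},
    {"jaw": 1,"linear": [0,0,130],"roll": 0}
  ]
}}

```text
time: 36.52
ee_pos: [0.6368, 0.1023, 0.1868]
eef_rot: [3.141, 0.005, 0.068]
force: [-0.1, -0.8, -3.5]
gripper_width: 0.0366
```

```bash
python3 feel.py 19
```

```text
36.8667 [0.6377 0.1024 0.1899] [-3.33 -3.4  -5.05 -3.1  -3.38 -4.25] -3.7529580061819274 0.03627325315763267 [3.142 0.    0.068]
```

View pics/s19.png

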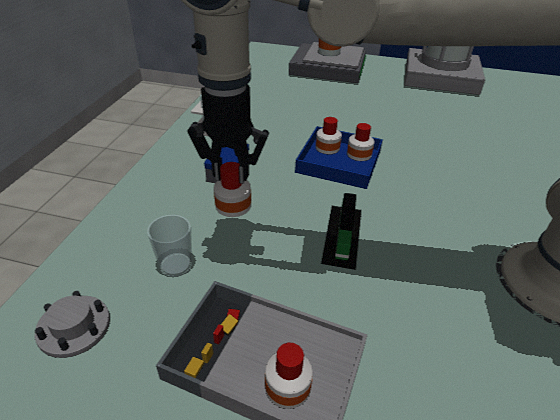

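A is full (about 3.8 N). Carrying it to the deck at (0.449, 0.290).

>>> {"op": "play_rows", "data": {
  "deltas": [
    {"jaw": 1,"linear": [-12,12,0],"roll": 0},
    {"jaw": 1,"linear": [-189,188,0],"roll": 0},
    {"jaw": 1,"linear": [-189,188,0],"roll": 0},
    {"jaw": 1,"linear": [-189,188,0],"roll": 0},
    {"jaw": 1,"linear": [-189,188,0],"roll": 0},
    {"jaw": 1,"linear": [-189,188,0],"roll": 0},
    {"jaw": 1,"linear": [-189,188,0],"roll": 0},
    {"jaw": 1,"linear": [-189,188,0],"roll": 0},
    {"jaw": 1,"linear": [-189,188,0],"roll": 0},
    {"jaw": 1,"linear": [-189,188,0],"roll": 0},
    {"jaw": 1,"linear": [-189,188,0],"roll": 0}
  ]
}}

```text
time: 37.78
ee_pos: [0.4495, 0.2897, 0.1901]
eef_rot: [3.141, -0.0, 0.066]
force: [0.0, -0.5, -4.4]
gripper_width: 0.0361
```

>>> {"op": "play_rows", "data": {
  "deltas": [
    {"jaw": 1,"linear": [0,0,0],"roll": 0},
    {"jaw": 1,"linear": [0,0,-10],"roll": 0},
    {"jaw": 1,"linear": [0,0,-40],"roll": 0},
    {"jaw": 1,"linear": [0,0,-75],"roll": 0},
    {"jaw": 1,"linear": [0,0,-92],"roll": 0},
    {"jaw": 1,"linear": [0,0,-99],"roll": 0},
    {"jaw": 1,"linear": [0,0,-99.5],"roll": 0},
    {"jaw": 1,"linear": [0,0,-99.5],"roll": 0},
    {"jaw": 1,"linear": [0,0,-99.5],"roll": 0}
  ]
}}

```text
time: 38.53
ee_pos: [0.4492, 0.29, 0.0902]
eef_rot: [-3.142, -0.0, 0.067]
force: [0.1, -0.3, -3.5]
gripper_width: 0.0364
```

>>> {"op": "play_rows", "data": {
  "deltas": [
    {"jaw": 1,"linear": [0,0,-2],"roll": 0},
    {"jaw": 1,"linear": [0,0,-2],"roll": 0},
    {"jaw": 1,"linear": [0,0,-2],"roll": 0}
  ]
}}

```text
time: 38.78
ee_pos: [0.4494, 0.2904, 0.0895]
eef_rot: [-3.141, -0.002, 0.067]
force: [-0.9, -1.9, 2.8]
gripper_width: 0.036
```

Contact. I'll release, lift, and move the arm to open space to check.

>>> {"op": "play_rows", "data": {
  "deltas": [
    {"jaw": 0.7,"linear": [0,0,0.3],"roll": 0},
    {"jaw": 0.4,"linear": [0,0,0.3],"roll": 0},
    {"jaw": 0,"linear": [0,0,0.3],"roll": 0},
    {"jaw": 0,"linear": [0,0,1],"roll": 0},
    {"jaw": 0,"linear": [0,0,20],"roll": 0},
    {"jaw": 0,"linear": [0,0,60],"roll": 0},
    {"jaw": 0,"linear": [0,0,101.5],"roll": 0},
    {"jaw": 0,"linear": [0,0,121.5],"roll": 0},
    {"jaw": 0,"linear": [0,0,121.5],"roll": 0}
  ]
}}

```text
time: 39.53
ee_pos: [0.4505, 0.2916, 0.2172]
eef_rot: [-3.137, -0.01, 0.068]
force: [-0.6, 0.3, -0.1]
gripper_width: 0.0852
```

>>> {"op": "play_rows", "data": {
  "deltas": [
    {"jaw": 0,"linear": [-10,-25,0],"roll": 0},
    {"jaw": 0,"linear": [-20,-440,0],"roll": 0},
    {"jaw": 0,"linear": [-20,-440,0],"roll": 0},
    {"jaw": 0,"linear": [-20,-440,0],"roll": 0},
    {"jaw": 0,"linear": [-20,-440,0],"roll": 0},
    {"jaw": 0,"linear": [-20,-440,0],"roll": 0},
    {"jaw": 0,"linear": [-20,-440,0],"roll": 0},
    {"jaw": 0,"linear": [-20,-440,0],"roll": 0},
    {"jaw": 0,"linear": [-20,-440,0],"roll": 0},
    {"jaw": 0,"linear": [-20,-440,0],"roll": 0},
    {"jaw": 0,"linear": [-20,-440,0],"roll": 0},
    {"jaw": 0,"linear": [-20,-440,0],"roll": 0}
  ]
}}

```text
time: 40.53
ee_pos: [0.4275, -0.1556, 0.2086]
eef_rot: [3.139, 0.002, 0.06]
force: [-0.2, 0.5, -0.7]
gripper_width: 0.0855
```

```bash
python3 caps.py 20
```

```text
cap [431.9 241.5] xy [ 0.5224 -0.3552] r 0.632 side err px 184.5
cap [100.6 264.5] xy [0.4625 0.3802] r 0.599 side err px 25.1
cap [137.4 270.2] xy [0.451  0.2981] r 0.541 side err px 22.8
40.6333 [ 0.4283 -0.1508  0.209 ] [-3.14e+00  1.00e-03  6.40e-02] [ 0.19  1.07 -0.42] 0.08552866029808374
```

View pics/t20.png

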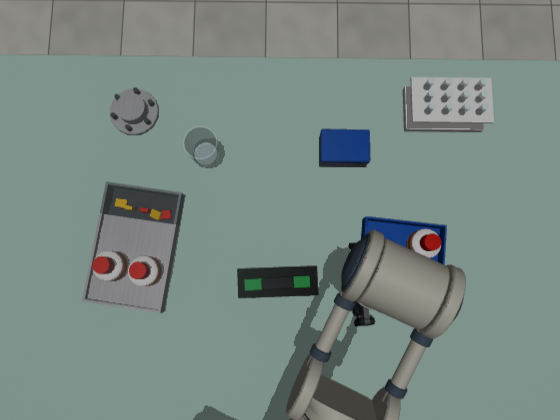

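View pics/s20.png

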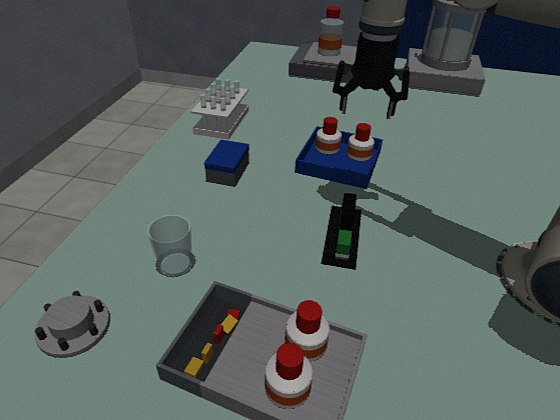

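Both views show two bottles on the deck, two in the crate and the scraper upright on its mat. All five chips are in the trough, and the beaker and tip box are where they started. Handing in.

```bash
python3 -c "
from rig import bot
print(bot.finish_job())"
```

```text
the job is handed in; nothing more can be done
None
```

The job was finished and handed in at about 41 s of the 210 s allowed; `finish_job()` gives no verdict.

- **Sweep:** I pushed all five chips into the trough in one pass with the scraper. The fingers gripped only the scraper and stayed above chip height. The scraper was standing upright on its mat again before any bottle was moved.
- **Bottles:** Four were there. Two felt about 1 N when lifted (empty) and now stand in the blue crate. The other two felt about 3.5–3.8 N (full) and now stand on the deck.
- **Last checks:** The final pictures show all four bottles upright, the deck clear of chips and the scraper upright on the mat. The beaker and tip box look unmoved.

**Disagreements and events:**
- At the end of the sweep the blade rested on a fallen chip (about 14 N, within limits). Two chips now stand on end in the trough, below its walls.
- One bottle was nudged aside during the sweep and ended up touching its neighbour. I measured both again before gripping them.
- The last automatic cap check showed large offsets between the two cameras and missed one crate cap. It assumes bottles standing at bench height, and the arm hid one crate bottle in the top view. I judged the final placings by eye from the pictures instead.

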